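Load casts on the sprung lift of a soaking bath

TASK

Get the plaster casts ready for soaking: take the abrasive block off the bath's shut flap and lay it flat in the steel tray that stands on the plaster vibrator, swing the clear flap up and right over until it rests on its rear stop, and set every cast that is there side by side, flat and right way up on the lift. With the flap still open, press the loaded lift down until its catch holds it there, then swing the flap shut over the casts. Lower the flap gently both ways, without letting it fall or slam.

Things in the scene. Friction and masses are not known exactly. Their poses are not given: they have to be found in the camera images.
- bath: White open soaking bath (empty, fixed), 120 x 249 mm (x, y) outside, 5 mm walls, rim 76 mm high; inside 110 x 239 mm. Origin under its centre on the worktop, its -x side faces the robot; a grey catch housing with a red tab 55 mm high stands at the middle of that side, up to 25 mm outside the wall. The catch under the lift is sprung and engages by itself; pulling the tab 12 mm to -x would free the lift again
- lift (a joint): How far the aluminium lift plate in the bath has sunk, m: 0 up, at most 0.034. Rides on a spring (about 2 N at the top, 150 N/m) so it sinks a few mm under the casts. Pressing it past about 0.031 (about 6 to 12 N in all, the catch adds some over the last half of the travel) lets the catch snap in; let go, it then stays at about 0.030; if the catch has not engaged it comes back up
- lift_top (a point): Centre of the upper face of the lift plate (105 x 234 mm), moves with it; x and y axes as the bath's. It lies 4 mm under the rim when up. Three casts fit in a row along y, 78 mm apart, each with its short (x) side along the bath's x
- flap (a joint): Angle of the bath's clear, blue-edged flap, rad: 0 shut on the rim, 1.57 upright, 2.0 on its stop leaning away from the robot. It falls by its own weight (0.12 kg, lightly damped hinge) from about 1.3 rad down and from about 1.75 rad back, and stays by itself in between; let go more than about 5 mm above the rim it slams. It cannot shut while the lift is up with casts on
- flap_hinge (a point): Middle of the flap's hinge line, at the bath's far (+x) rim, 78 mm high; the line runs along the bath's y
- flap_knob (a point): Centre of the flap's black ball knob, 24 mm in diameter, on a stem: with the flap shut it is 108 mm to the bath's -x of the hinge line, 30 mm above it and 60 mm to +y of the flap's middle. It turns with the flap (at the stop it is 72 mm to +x of the hinge line and 86 mm above it, behind the panel). The flap panel is 5 mm thick and its free edge is 122 mm from the hinge line. Gripped across the bath's y the ball can turn between the fingers
- cast_a: Cream-yellow horseshoe plaster dental cast, about 59 x 72 x 27 mm (x, y, z) and 0.09 kg with teeth on top. Its solid part is a flat D-shaped block 16 mm high; grip it low, across its x (flat back to the top of the arch, 56 to 60 mm). Origin at the centre of its flat underside, z up. Starts on the worktop left of the bath or vibrator. Left of it is a tall wall pier (y over 0.339, x over 0.447 m). May be absent
- cast_b: Blue-grey horseshoe plaster dental cast, about 56 x 68 x 26 mm (x, y, z) and 0.085 kg with teeth on top. Its solid part is a flat D-shaped block 16 mm high; grip it low, across its x (flat back to the top of the arch, 56 to 60 mm). Origin at the centre of its flat underside, z up. Starts on the worktop left of the bath or vibrator. Left of it is a tall wall pier (y over 0.339, x over 0.447 m). May be absent
- cast_c: White horseshoe plaster dental cast, about 60 x 73 x 28 mm (x, y, z) and 0.095 kg with teeth on top. Its solid part is a flat D-shaped block 16 mm high; grip it low, across its x (flat back to the top of the arch, 56 to 60 mm). Origin at the centre of its flat underside, z up. Starts on the worktop left of the bath or vibrator. Left of it is a tall wall pier (y over 0.339, x over 0.447 m). May be absent
- abrasive_block: Dark brown and black abrasive block, 41 x 66 x 26 mm; starts lying on the shut flap. Origin at the centre of its underside, z up
- tool_tray: Low steel tray, fixed, 110 x 98 mm (x, y) outside, 3 mm walls 14 mm high; it stands 104 mm above the worktop on the round plate of the plaster vibrator, a small beige machine behind the bath. Origin under its centre
- tool_tray_in (a point): Centre of the tray's inner floor, 107 mm above the worktop; axes as the tray's. The open flap stands close in front of the tray, so reach into it with the flap shut
Mind the look-alikes: they are no part of the job. Of the things that look like the abrasive_block, the larger one is meant.

How it is judged:
By the outcome, as a careful person would: the job done as asked, in the order asked, and still so for the second after the job is handed in, with the robot touching nothing.
Of cast_a, cast_b, cast_c only 2 to 3 are there at a start; the rules pass over those that are not, and their reading is None.
At some moment in a run one of abrasive_block may be knocked a few centimetres aside while the robot is not near it.
It also fails if it takes over 210 s, if anything falls off the work surface, if the arm or the gripper's body presses on something with over 40 N, if the wrist force passes 120 N, or if a joint passes its speed limit or range.

ROBOT

A 6-joint arm with a two-finger parallel gripper is mounted at the origin on a cart in front of the work surface, level with it; the furniture and walls round the work are solid. World frame = base frame: x ahead of the robot, y to its left, z up, the work surface at z = 0. Lengths are in m, angles in rad, forces in N, time in s.
With the tool pointing down it reaches from about 0.35 to 0.95 m from the base axis. Payload 17.4 kg.
Tool frame: the origin (TCP) lies on the centre line of the jaws, within the pads' length; the fingertips stand 22 mm ahead of it and the grasp point (between the pads) lies 3 mm ahead of it; z points along the fingers, y is the line along which they close (so a half turn about z gives the same grasp; the last joint's range is limited). The gripper opens to 93 mm and grips with 3 to 60 N. Pads are 15 mm wide; open, the fingers measure 128 mm over their backs; the gripper's body (75 mm by 188 mm) begins 65 mm behind the grasp point.
Start: joints at [-0.038, 0.116, 1.442, -0, 1.584, -0.038], TCP at [0.675, -0, 0.241] pointing down, gripper open.
Joint ranges: [-2.83, 2.83], [-0.83, 2.19], [0.07, 2.5], [-1.14, 4.28], [0.01, 3], [-2.97, 2.97]. Speed limits (rad/s): [1.89, 1.89, 2.22, 3.14, 3.14, 3.14].

INTERFACE

Orientations are given as a unit quaternion [w, x, y, z].
In Python, from plant import env, eyes gives the robot as it stands.
- The arm moves only by the tool step_arm, never from a script. Its arguments are lists of equal length, an entry for each row: "offset": the shift along the world's x, y, z in m, a list of three; "angular": the turn, a rotation vector about the world's x, y, z in degrees, a list of three; "hand": the opening, from 0 (shut) to 1 (fully open). A call has 1 to 10 rows; each row shifts and turns the commanded pose from where the row before left it; what a row does not reach is not made up. A row lasts 1/8 s, in which the tool goes at most 62.5 mm and 10.7 degrees, less where a joint would pass 70% of its speed; a pose out of reach is approached as far as the arm can. A call with a gripper value outside its range is refused whole. The fingers move at their own pace and stop on an object; the grip force is fixed at half the most. Time passes only in rows, so rows that do not move let the fingers close. It gives the time, the measured TCP pose, the force, the opening and the grip force at its end, in the units of the state.
- env.sense(): the state, without advancing time (a new reading comes with each control period).
- eyes.snapshot(name): name is "scene" or "side" or "wrist"; returns a dict with "color" (384x512x3 uint8, red, green, blue), "fx", "fy", "cx", "cy" (pixels), "k1" (the pictures are not rectified: a ray, as slopes to the right and down, at radius r is drawn at 1 + k1 r^2 times it, then the intrinsics apply), "R" (3x3) and "t" (3): a world point X has camera coordinates R X + t; the wrist camera has in their place "mount" (4x4, takes a point from camera to tool coordinates, whose origin is the TCP and whose axes are the flange's). Camera axes: x right, y down, z forward; pixel columns grow to the right and rows downward; lengths in m; the calibration is good to about 2 mm. A picture is of the moment at which its call begins: read the wrist's pose just before it. There is no depth.
- env.sign_off(): hands the job in; it is judged then, once.
The state is a dict: "time_s": time; "joint_positions": joint angles; "qvel": joint speeds; "tau": joint torques, N m; "position": TCP position; "orientation": TCP orientation; "contact_force": force on the tool from outside, world axes, zero at the start; "ft_torque": the same for the moment, N m; "opening": opening from 0.0 (shut) to 1.0 (fully open); "grasp_force": force on a finger pad.
Only numpy, scipy, OpenCV 4.12 (cv2) and the standard library are available. Lean on these libraries where they do the work, as an engineer would, in place of code of your own. Each camera call takes 0.05 s, during which the arm holds its last target. There are 200 camera calls.

## Working session

There is one attempt and no reset: what is moved stays moved. The work goes in short steps, Python scripts to look and compute and a tool call to move; the robot and the scene stay as the last step left them, time stands still between calls to the robot, and variables do not carry over. Pictures are saved under pics/ and viewed, at most 14 in all, crops included, and the job is handed in when it is done.

Besides the shell and the picture viewer there is one more tool, called after "Emit:" by a JSON object that holds its "fn" and its "kwargs", one argument or row to a line. step_arm: Moves the arm, as the interface text tells. Its arguments: {"type":"object","properties":{"offset":{"type":"array"},"angular":{"type":"array"},"hand":{"type":"array"}},"required":["offset","angular","hand"]}

```bash
ls; mkdir -p pics
cat > h.py <<'E'
import numpy as np, cv2
from plant import env, eyes
from scipy.spatial.transform import Rotation as Ro
def snap(name):
    s=env.sense(); d=eyes.snapshot(name)
    K=np.array([[d['fx'],0,d['cx']],[0,d['fy'],d['cy']],[0,0,1.]])
    if name=='wrist':
        q=s['orientation']; T=np.eye(4); T[:3,:3]=Ro.from_quat([q[1],q[2],q[3],q[0]]).as_matrix(); T[:3,3]=s['position']
        W=T@np.array(d['mount']); R=W[:3,:3].T; t=-R@W[:3,3]
    else: R=np.array(d['R']);t=np.array(d['t'])
    return dict(im=d['color'],K=K,k1=d['k1'],R=R,t=t)
def ray(c,uv):
    uv=np.atleast_2d(np.array(uv,float))
    p=cv2.undistortPoints(uv[:,None],c['K'],np.array([c['k1'],0,0,0.]))[:,0]
    D=np.c_[p,np.ones(len(p))]@c['R']; return -c['R'].T@c['t'],D
def onz(c,uv,z):
    o,D=ray(c,uv); return o+D*((z-o[2])/D[:,2])[:,None]
def proj(c,X):
    X=np.atleast_2d(np.array(X,float)); return cv2.projectPoints(X,cv2.Rodrigues(c['R'])[0],c['t'],c['K'],np.array([c['k1'],0,0,0.]))[0][:,0]
def tri(c1,u1,c2,u2):
    o1,d1=ray(c1,u1);o2,d2=ray(c2,u2);d1=d1[0];d2=d2[0]
    a,b=np.linalg.lstsq(np.c_[d1,-d2],o2-o1,rcond=None)[0]
    p,q=o1+a*d1,o2+b*d2; return (p+q)/2,np.linalg.norm(p-q)
def save(c,n,crop=None,f=1):
    im=c['im'][...,::-1]
    if crop: x0,y0,x1,y1=crop; im=im[y0:y1,x0:x1]
    cv2.imwrite('pics/'+n,cv2.resize(im,None,fx=f,fy=f,interpolation=cv2.INTER_CUBIC))
def contours(c,lo,hi,amin=60):
    m=cv2.inRange(cv2.cvtColor(c['im'],cv2.COLOR_RGB2HSV),np.array(lo),np.array(hi))
    return [k for k in cv2.findContours(m,cv2.RETR_EXTERNAL,cv2.CHAIN_APPROX_NONE)[0] if cv2.contourArea(k)>amin]
E
python3 - <<'E'
from h import *
import pickle
for n in ['scene','side','wrist']:
    c=snap(n); save(c,n+'0.png',None,1.5); pickle.dump(c,open(n+'0.pkl','wb'))
    print(n,(-c['R'].T@c['t']).round(3),c['R'][2].round(2))
s=env.sense();print(s['position'],s['orientation'],s['contact_force'])
E
```

```text
pics
scene [0.086 0.517 0.71 ] [ 0.5  -0.45 -0.74]
side [ 0.391 -0.618  0.45 ] [ 0.16  0.9  -0.41]
wrist [0.676 0.079 0.385] [-0.   -0.28 -0.96]
[6.74868500e-01 1.81305377e-05 2.40065209e-01] [-3.33780715e-04  7.07095217e-01  7.07118204e-01 -2.95997767e-04] [ 0.1000277  -1.43542108  0.40009944]
```

View pics/scene0.png

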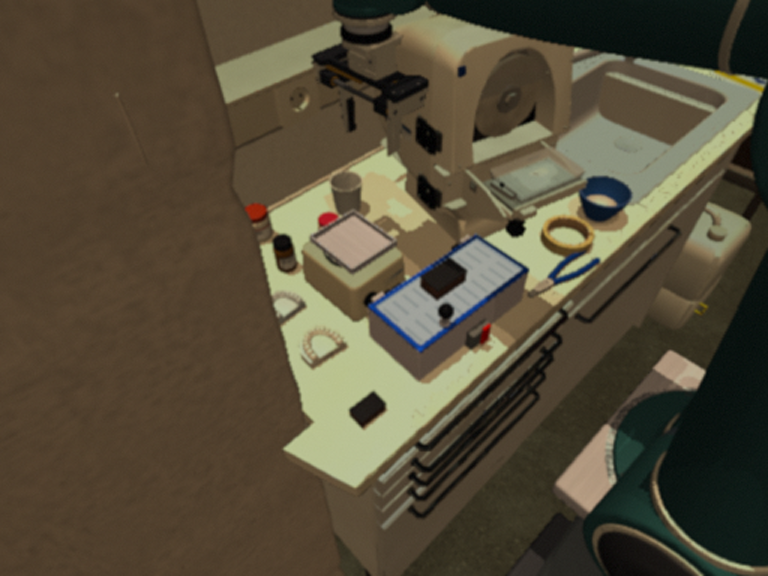

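View pics/side0.png

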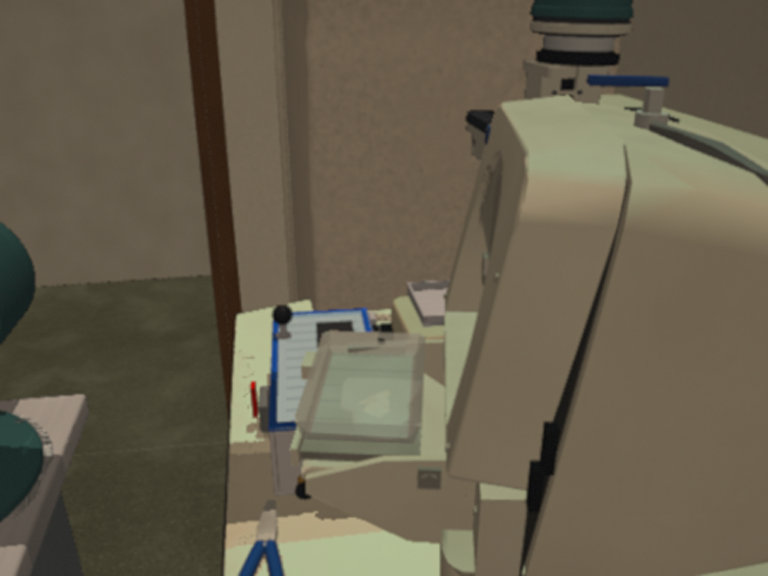

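View pics/wrist0.png

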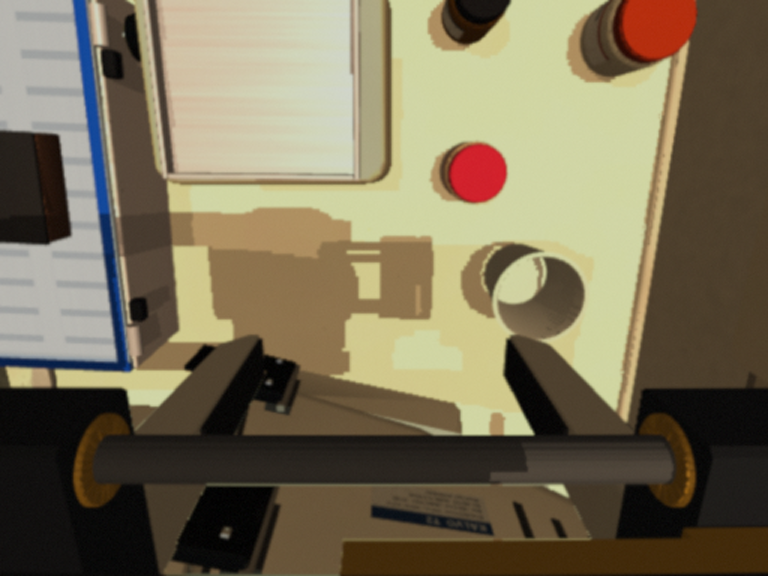

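The scene view shows the blue-edged flap with a dark block on it (443,277 in the 1.5x view) and a second dark block on the worktop (368,409). Two casts are visible at (287,305) and (323,345), and a third may be hidden by the pier. The tray is at (352,241) and the knob at (446,312). The wrist view shows the tray's right half and the flap's hinge edge.

Run:
```python
from h import *
import pickle
c=pickle.load(open('scene0.pkl','rb')); s=pickle.load(open('side0.pkl','rb')); w=pickle.load(open('wrist0.pkl','rb'))
def f(*a): return np.array(a)/1.5
print('flap corners',onz(c,[f(477,237),f(528,270),f(420,349),f(370,305)],.08).round(3))
print('knob',tri(c,f(446,312),s,f(283,315)))
print('casts',onz(c,[f(287,305),f(323,345)],.013).round(3))
print('blocks',onz(c,[f(443,277),f(443,285)],.106).round(3),onz(c,f(368,409),.02).round(3))
print('tray c',onz(c,[f(353,212),f(397,240),f(353,270),f(310,240)],.118).round(3))
print('wrist hinge',onz(w,[f(80,0),f(128,367)],.08).round(3), 'tray',onz(w,[f(165,175),f(358,178)],.118).round(3))
k=contours(c,(100,120,40),(130,255,255),100)
for q in k:
    r=cv2.minAreaRect(q); print(r)
    b=cv2.boxPoints(r)
```

```text
flap corners [[ 0.485 -0.069  0.08 ]
 [ 0.375 -0.066  0.08 ]
 [ 0.388  0.175  0.08 ]
 [ 0.501  0.169  0.08 ]]
knob (array([0.39654988, 0.11283656, 0.10544162]), np.float64(0.0020507197171473067))
casts [[0.645 0.235 0.013]
 [0.535 0.244 0.013]]
blocks [[0.446 0.064 0.106]
 [0.434 0.076 0.106]] [[0.396 0.273 0.02 ]]
tray c [[0.652 0.068 0.118]
 [0.548 0.064 0.118]
 [0.547 0.161 0.118]
 [0.648 0.166 0.118]]
wrist hinge [[ 0.498  0.162  0.08 ]
 [ 0.492 -0.073  0.08 ]] tray [[0.553 0.064 0.118]
 [0.661 0.062 0.118]]
((298.02001953125, 191.86001586914062), (46.200008392333984, 99.00001525878906), 53.130104064941406)
((403.8000183105469, 128.10000610351562), (30.674091339111328, 19.28989028930664), 18.434946060180664)
```

Emit:
{"fn": "step_arm", "kwargs": {
  "offset": [
    [-0.03,0.03,0.02],
    [-0.03,0.03,0.02],
    [-0.03,0.03,0.02],
    [-0.03,0.03,0.02],
    [0,0,0],
    [0,0,0]
  ],
  "angular": [
    [0,0,0],
    [0,0,0],
    [0,0,0],
    [0,0,0],
    [0,0,0],
    [0,0,0]
  ],
  "hand": [1,1,1,1,1,1]
}}

```text
time_s: 0.9
position: [0.5551, 0.1198, 0.3202]
orientation: [-0.0, 0.707, 0.707, -0.0]
contact_force: [-0.6, 0.4, 0.1]
opening: 1.001
grasp_force: 0.0
```

Run:
```python
from h import *
import pickle
c=snap('wrist'); save(c,'w1.png',None,1.5); pickle.dump(c,open('w1.pkl','wb'))
```

```text
(no output)
```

View pics/w1.png

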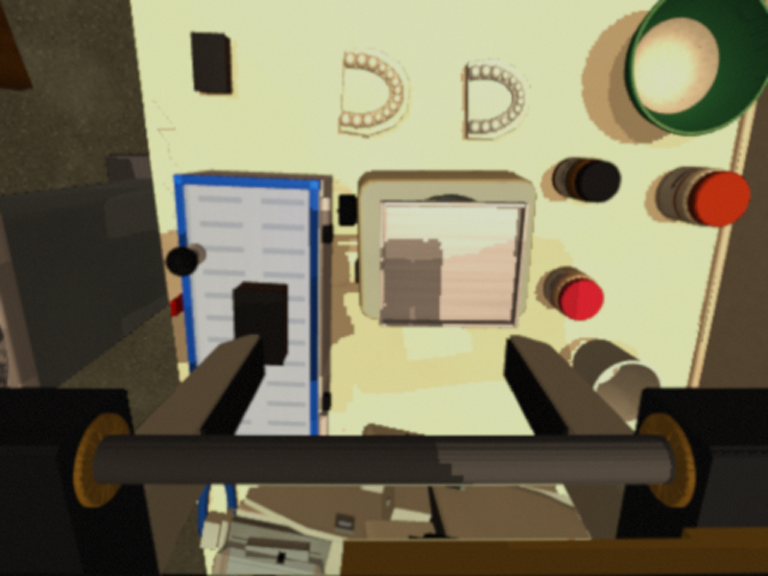

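The wrist view shows exactly two casts, flat backs facing -x: cream at (372,92) and white-grey at (495,98). Candidate blocks: one on the flap at (260,322) and one on the worktop at (211,63). I'll measure both blocks and both casts in an enlarged crop.

Run:
```python
from h import *
import pickle
c=pickle.load(open('w1.pkl','rb'))
f=lambda *a: np.array(a)/1.5
P=lambda n,z,*p: print(n,onz(c,[f(*q) for q in p],z).round(4)[:,:2].tolist())
P('top edge',0,(140,2),(380,2),(600,2))
P('block flap top',.106,(235,284),(287,283),(285,364),(233,343))
P('block table top z.02',.02,(193,34),(229,36),(229,93),(195,93))
P('cast1 base',.003,(339,132),(345,52),(411,90),(370,136));P('cast1 mid',.016,(340,130),(344,54),(408,90))
P('cast2',.016,(464,138),(466,64),(526,98))
P('flap',.08,(178,176),(325,181),(318,430))
P('tray rim',.118,(380,200),(526,203),(518,326),(380,323))
P('knob',.108,(182,261),)
hsv=cv2.cvtColor(c['im'],cv2.COLOR_RGB2HSV)
for n,u,v in [('c1back',343,95),('c1',396,80),('c2',516,98),('c2back',470,100)]:
    x,y=int(u/1.5),int(v/1.5); print(n,c['im'][y-1:y+2,x-1:x+2].reshape(-1,3).mean(0).round())
save(c,'w1crop.png',(110,10,370,260),3)
save(c,'w1crop.png',(110,0,370,250),2.3)
```

```text
top edge [[0.3393, 0.3227], [0.552, 0.3219], [0.7466, 0.3228]]
block flap top [[0.4368, 0.0935], [0.4785, 0.0943], [0.4728, 0.0235], [0.4307, 0.0425]]
block table top z.02 [[0.3912, 0.2924], [0.4221, 0.2907], [0.4182, 0.2447], [0.3879, 0.2448]]
cast1 base [[0.5134, 0.2121], [0.5205, 0.2809], [0.5804, 0.249], [0.5425, 0.2085]]
cast1 mid [[0.5155, 0.2135], [0.5206, 0.277], [0.577, 0.2476]]
cast2 [[0.6289, 0.2066], [0.6277, 0.2691], [0.6829, 0.2412]]
flap [[0.3901, 0.1763], [0.5083, 0.1723], [0.4938, -0.0574]]
tray rim [[0.5528, 0.1613], [0.6601, 0.1593], [0.662, 0.0626], [0.5527, 0.065]]
knob [[0.3974, 0.1128]]
c1back [206. 205. 157.]
c1 [209. 200. 157.]
c2 [164. 149. 116.]
c2back [201. 203. 163.]
```

View pics/w1crop.png

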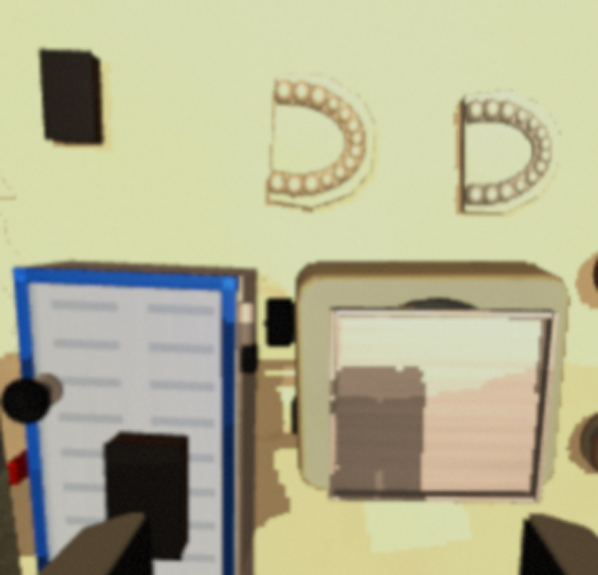

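The larger block (about 42 x 66 mm) is the one on the flap; the worktop one measures about 31 x 46 mm and is the look-alike. The crop shows it at about (147,497). I'll take a closer look at it from above.

Emit:
{"fn": "step_arm", "kwargs": {
  "offset": [
    [-0.025,-0.035,0],
    [-0.025,-0.035,0],
    [-0.025,-0.035,0],
    [-0.025,-0.035,0],
    [0,0,0],
    [0,0,0]
  ],
  "angular": [
    [0,0,0],
    [0,0,0],
    [0,0,0],
    [0,0,0],
    [0,0,0],
    [0,0,0]
  ],
  "hand": [1,1,1,1,1,1]
}}

```text
time_s: 1.7
position: [0.4554, -0.0204, 0.3201]
orientation: [-0.0, 0.708, 0.707, -0.0]
contact_force: [-0.2, -0.0, 0.5]
opening: 1.002
grasp_force: 0.0
```

Run:
```python
from h import *
import pickle
c=snap('wrist'); pickle.dump(c,open('w2.pkl','wb'))
g=cv2.cvtColor(c['im'],cv2.COLOR_RGB2GRAY)
m=(g<55).astype(np.uint8); m[240:]=0
for k in cv2.findContours(m,cv2.RETR_EXTERNAL,cv2.CHAIN_APPROX_NONE)[0]:
    if cv2.contourArea(k)>150:
        r=cv2.minAreaRect(k); b=cv2.boxPoints(r); print(r, onz(c,b,.106)[:,:2].round(4).tolist(), onz(c,[r[0]],.106).round(4))
for k in contours(c,(100,120,60),(130,255,255),100):
    print(cv2.boundingRect(k))
save(c,'w2.png',None,1.5)
```

```text
((425.0, 231.0), (16.0, 68.0), 90.0) [[0.6229, -0.0898], [0.7078, -0.09], [0.7118, -0.1117], [0.6255, -0.1115]] [[ 0.6669 -0.1006  0.106 ]]
((377.0882568359375, 201.64706420898438), (60.63390350341797, 20.130456924438477), 14.03624439239502) [[0.5641, -0.0651], [0.568, -0.0405], [0.6409, -0.0589], [0.6384, -0.0842]] [[ 0.6026 -0.062   0.106 ]]
((226.61741638183594, 195.3175048828125), (94.01598358154297, 38.64234161376953), 29.898900985717773) [[0.3605, -0.0456], [0.3858, -0.0051], [0.4813, -0.0624], [0.4581, -0.1065]] [[ 0.4206 -0.0539  0.106 ]]
((22.5, 140.0), (138.0, 45.0), 90.0) [[0.1769, 0.088], [0.2267, 0.0875], [0.1969, -0.0716], [0.1406, -0.0717]] [[0.1866 0.0129 0.106 ]]
((252.57931518554688, 99.15172576904297), (34.52854919433594, 58.72202682495117), 3.3664603233337402) [[0.4306, 0.0265], [0.4356, 0.0888], [0.4727, 0.0867], [0.4696, 0.0242]] [[0.4522 0.0573 0.106 ]]
((112.63592529296875, 119.06302642822266), (133.8181915283203, 105.64094543457031), 80.18070220947266) [[0.2329, 0.0965], [0.3473, 0.1136], [0.3615, -0.03], [0.2337, -0.0523]] [[0.2944 0.0361 0.106 ]]
((199.85882568359375, 43.36470413208008), (23.428491592407227, 19.957603454589844), 77.47119140625) [[0.3842, 0.1232], [0.4048, 0.1273], [0.4093, 0.1051], [0.3883, 0.1008]] [[0.3967 0.1142 0.106 ]]
((310.77001953125, 24.610004425048828), (20.36467742919922, 35.49676513671875), 8.130102157592773) [[0.5004, 0.1166], [0.5044, 0.1499], [0.5252, 0.1473], [0.5218, 0.1139]] [[0.513  0.1321 0.106 ]]
((486.5, 12.0), (24.0, 49.0), 90.0) [[0.6673, 0.1559], [0.7183, 0.1565], [0.7232, 0.134], [0.6712, 0.1335]] [[0.6949 0.1451 0.106 ]]
((19.5, 10.5), (21.0, 39.0), 90.0) [[0.192, 0.157], [0.2328, 0.1564], [0.2292, 0.1368], [0.1878, 0.1373]] [[0.2105 0.147  0.106 ]]
(202, 362, 25, 22)
(182, 231, 28, 60)
(193, 0, 105, 205)
(193, 0, 6, 34)
```

View pics/w2.png

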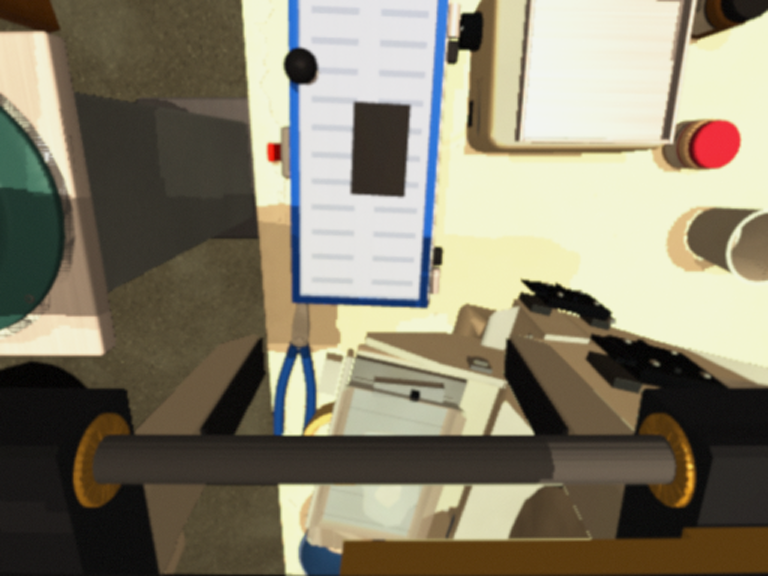

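The block is at (381,149), its centre about (0.453, 0.057), turned about -3.4°. The knob is at (300,66) and the red tab at (274,152).

Emit:
{"fn": "step_arm", "kwargs": {
  "offset": [
    [0,0.026,-0.03],
    [-0.001,0.026,-0.03],
    [-0.001,0.025,-0.03],
    [0,0,-0.035],
    [0,0,-0.035],
    [0,0,-0.03],
    [0,0,-0.018],
    [0,0,0],
    [0,0,0]
  ],
  "angular": [
    [0,0,-1.2],
    [0,0,-1.2],
    [0,0,-1],
    [0,0,0],
    [0,0,0],
    [0,0,0],
    [0,0,0],
    [0,0,0],
    [0,0,0]
  ],
  "hand": [1,1,1,1,1,1,1,1,1]
}}

```text
time_s: 2.88
position: [0.4536, 0.0571, 0.1138]
orientation: [0.0, 0.728, 0.686, 0.0]
contact_force: [1.0, 0.1, 0.6]
opening: 0.998
grasp_force: 0.0
```

Run:
```python
from h import *
import pickle
c=pickle.load(open('w2.pkl','rb'))
f=lambda *a: np.array(a)/1.5
print('flap',onz(c,[f(293,300),f(427,305),f(447,5),f(290,5)],.081).round(4)[:,:2].tolist())
print('tray corner',onz(c,[f(522,138),f(667,143)],.118).round(4)[:,:2].tolist())
print(env.sense()['position'])
c=snap('wrist');save(c,'w3.png',None,1)
```

```text
flap [[0.3775, -0.0681], [0.493, -0.0727], [0.5019, 0.1585], [0.3873, 0.1586]]
tray corner [[0.5536, 0.0647], [0.6575, 0.0617]]
[0.45357603 0.05714648 0.11375812]
```

View pics/w3.png

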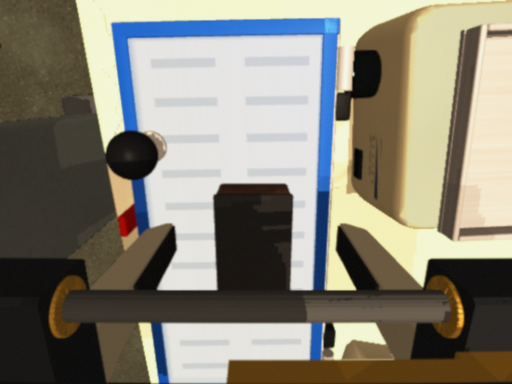

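The block sits centred between the fingers at (253,240). Gripping and lifting.

Emit:
{"fn": "step_arm", "kwargs": {
  "offset": [
    [0,0,-0.002],
    [0,0,0],
    [0,0,0],
    [0,0,0],
    [0,0,0],
    [0,0,0.02],
    [0,0,0.035],
    [0,0,0.04],
    [0,0,0]
  ],
  "angular": [
    [0,0,0],
    [0,0,0],
    [0,0,0],
    [0,0,0],
    [0,0,0],
    [0,0,0],
    [0,0,0],
    [0,0,0],
    [0,0,0]
  ],
  "hand": [0.2,0.2,0.2,0.2,0.2,0.2,0.2,0.2,0.2]
}}

```text
time_s: 4.05
position: [0.4541, 0.0571, 0.2101]
orientation: [0.002, 0.728, 0.686, 0.002]
contact_force: [-0.1, -0.1, -0.6]
opening: 0.197
grasp_force: 0.0
```

Run:
```python
from h import *
c=snap('wrist');save(c,'w4.png',None,1)
```

```text
(no output)
```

View pics/w4.png

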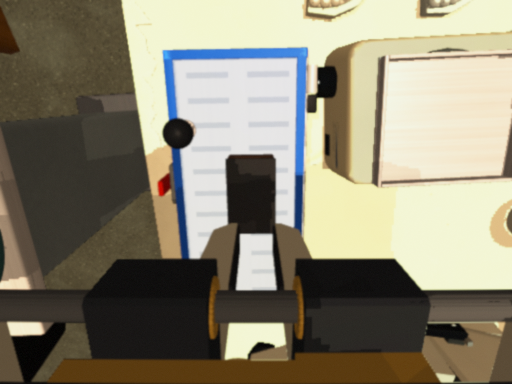

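Run:
```python
from h import *
c=snap('wrist')
print(onz(c,[(228,157),(274,156),(274,228)],.107).round(4))
g=cv2.cvtColor(c['im'],cv2.COLOR_RGB2GRAY)
print(g[140:300:6,251])
import numpy as np
s=env.sense(); print(s['position'])
print('fingertip centre px',proj(c,[s['position']+np.array([0,0,-.022])]), proj(c,[[.4536,.0571,.107]]))
```

```text
[[0.4342 0.0921 0.107 ]
 [0.4708 0.0907 0.107 ]
 [0.4682 0.029  0.107 ]]
[229 213 228  34  48  48  29  21  23  25  23  23  23  21  28  29 220 229
 229 226 229 228 226 228 228 119  42]
[0.45308562 0.05700514 0.20640296]
fingertip centre px [[254.03636884 238.01696886]] [[254.92841602 197.50139407]]
```

The block hasn't moved; the fingers were still closing when I lifted. Retrying with a wait.

Emit:
{"fn": "step_arm", "kwargs": {
  "offset": [
    [0,0.001,0],
    [0,0.001,0],
    [0,0,0],
    [0,0,0],
    [0,0,0],
    [0,0,0],
    [0,0,-0.035],
    [0,0,-0.035],
    [0,0,-0.022],
    [0,0,-0.002]
  ],
  "angular": [
    [0,0,0],
    [0,0,0],
    [0,0,0],
    [0,0,0],
    [0,0,0],
    [0,0,0],
    [0,0,0],
    [0,0,0],
    [0,0,0],
    [0,0,0]
  ],
  "hand": [0.8,0.8,0.8,0.8,0.8,0.8,0.8,0.8,0.8,0.8]
}}

```text
time_s: 5.4
position: [0.4523, 0.0589, 0.1104]
orientation: [-0.001, 0.728, 0.686, -0.001]
contact_force: [0.4, -0.4, 0.1]
opening: 0.8
grasp_force: 0.0
```

Emit:
{"fn": "step_arm", "kwargs": {
  "offset": [
    [0,0,0],
    [0,0,0],
    [0,0,0],
    [0,0,0],
    [0,0,0],
    [0,0,0],
    [0,0,0]
  ],
  "angular": [
    [0,0,0],
    [0,0,0],
    [0,0,0],
    [0,0,0],
    [0,0,0],
    [0,0,0],
    [0,0,0]
  ],
  "hand": [0,0,0,0,0,0,0]
}}

```text
time_s: 6.28
position: [0.4531, 0.059, 0.112]
orientation: [0.0, 0.728, 0.686, 0.0]
contact_force: [-1.4, -0.1, 5.7]
opening: 0.425
grasp_force: 30.0
```

Emit:
{"fn": "step_arm", "kwargs": {
  "offset": [
    [0,0,0.02],
    [0,0,0.03],
    [0,0,0.03],
    [0.03,0.01,0],
    [0.03,0.01,0],
    [0.03,0.01,0],
    [0.03,0.012,0],
    [0.033,0.011,0],
    [0,0,0],
    [0,0,0]
  ],
  "angular": [
    [0,0,0],
    [0,0,0],
    [0,0,0],
    [0,0,0.5],
    [0,0,0.5],
    [0,0,0.5],
    [0,0,0.5],
    [0,0,0],
    [0,0,0],
    [0,0,0]
  ],
  "hand": [0,0,0,0,0,0,0,0,0,0]
}}

```text
time_s: 7.52
position: [0.6057, 0.1119, 0.1921]
orientation: [-0.0, 0.716, 0.698, -0.0]
contact_force: [-0.0, -0.4, -0.8]
opening: 0.428
grasp_force: 30.0
```

Run:
```python
from h import *
c=snap('wrist');save(c,'w5.png',None,1); print(env.sense()['position'])
```

```text
[0.60552076 0.11181629 0.19219708]
```

View pics/w5.png

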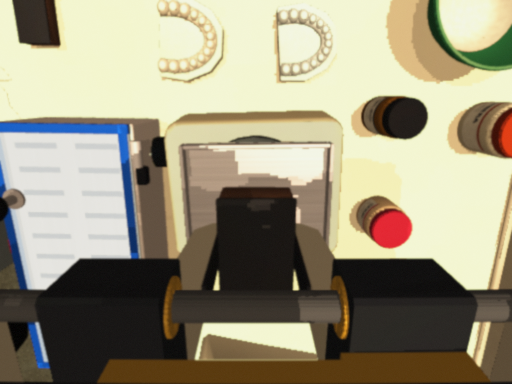

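The block hangs level above the tray, in the image middle (256,240) between the tray edges at 183 and 332.

Emit:
{"fn": "step_arm", "kwargs": {
  "offset": [
    [0,0,-0.02],
    [0,0,-0.015],
    [0,0,-0.01],
    [0,0,-0.005],
    [0,0,-0.003],
    [0,0,0],
    [0,0,0]
  ],
  "angular": [
    [0,0,0],
    [0,0,0],
    [0,0,0],
    [0,0,0],
    [0,0,0],
    [0,0,0],
    [0,0,0]
  ],
  "hand": [0,0,0,0,0,0,0]
}}

```text
time_s: 8.45
position: [0.6062, 0.112, 0.1391]
orientation: [0.0, 0.716, 0.698, 0.0]
contact_force: [0.7, -0.5, 0.6]
opening: 0.427
grasp_force: 30.0
```

Emit:
{"fn": "step_arm", "kwargs": {
  "offset": [
    [0,0,-0.001],
    [0,0,-0.001],
    [0,0,0]
  ],
  "angular": [
    [0,0,0],
    [0,0,0],
    [0,0,0]
  ],
  "hand": [0,0,0]
}}

```text
time_s: 8.82
position: [0.6062, 0.112, 0.138]
orientation: [0.0, 0.716, 0.698, 0.0]
contact_force: [-5.3, -0.7, 10.2]
opening: 0.426
grasp_force: 30.0
```

Emit:
{"fn": "step_arm", "kwargs": {
  "offset": [
    [0,0,0.001],
    [0,0,0],
    [0,0,0],
    [0,0,0],
    [0,0,0.03],
    [0,0,0.035],
    [0,0,0.035],
    [0,0,0],
    [0,0,0]
  ],
  "angular": [
    [0,0,0],
    [0,0,0],
    [0,0,0],
    [0,0,0],
    [0,0,0],
    [0,0,0],
    [0,0,0],
    [0,0,0],
    [0,0,0]
  ],
  "hand": [0.58,0.58,0.58,0.58,0.58,0.58,0.58,0.58,0.58]
}}

```text
time_s: 9.95
position: [0.6058, 0.112, 0.2368]
orientation: [-0.0, 0.716, 0.698, -0.0]
contact_force: [0.4, 0.2, -1.7]
opening: 0.58
grasp_force: 0.0
```

Emit:
{"fn": "step_arm", "kwargs": {
  "offset": [
    [-0.013,0,0],
    [-0.013,0,0],
    [-0.013,0,0],
    [-0.013,0,0],
    [-0.013,0,0],
    [-0.013,0,0],
    [-0.013,0,0],
    [-0.013,0,0],
    [-0.013,0,0],
    [-0.013,0,0]
  ],
  "angular": [
    [0,0,8.9],
    [0,0,8.9],
    [0,0,8.9],
    [0,0,8.9],
    [0,0,8.9],
    [0,0,8.9],
    [0,0,8.9],
    [0,0,8.9],
    [0,0,8.9],
    [0,0,9]
  ],
  "hand": [0.58,0.58,0.58,0.58,0.58,0.58,0.58,0.58,0.58,0.58]
}}

```text
time_s: 11.2
position: [0.4752, 0.1119, 0.2361]
orientation: [-0.001, 0.017, 1.0, -0.0]
contact_force: [0.3, -0.6, -0.3]
opening: 0.577
grasp_force: 0.0
```

Run:
```python
from h import *
import pickle
s=env.sense(); print(s['position'],s['orientation'],s['joint_positions'])
c=snap('wrist');save(c,'w6.png',None,1); pickle.dump(c,open('w6.pkl','wb'))
print(proj(c,[[.397,.1135,.108],[.5,.05,.08]]))
sc=snap('scene'); save(sc,'s6.png',(190,120,370,260),3); 
cv2.imwrite('pics/m6.png',np.hstack([cv2.resize(c['im'][...,::-1],(512,384)),cv2.resize(sc['im'][140:230,200:300,::-1],(288,384))]))
```

```text
[0.47521757 0.11193368 0.23611368] [-1.02387469e-03  1.74846726e-02  9.99846587e-01 -2.00138078e-04] [ 1.79067184e-01 -2.96983520e-01  1.83448500e+00  7.33972293e-06
  1.60617767e+00 -1.35675775e+00]
[[252.9540783   97.06715314]
 [194.51386593 204.80934483]]
```

View pics/m6.png

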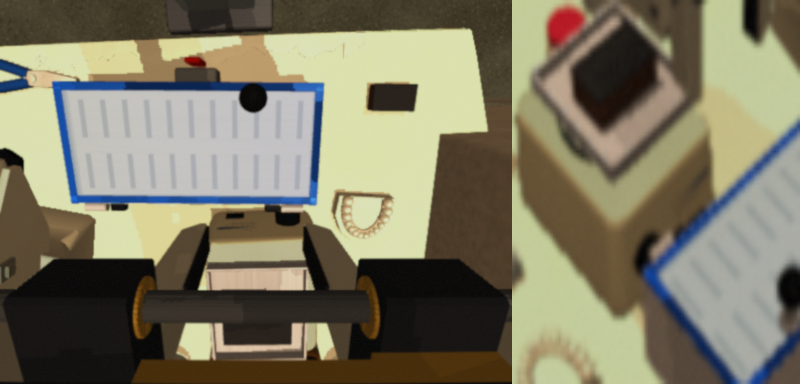

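The block lies flat in the tray, and the knob is at (253,97), exactly where predicted. Next I go to the knob and grip it.

Emit:
{"fn": "step_arm", "kwargs": {
  "offset": [
    [-0.026,0.001,0],
    [-0.026,0.0005,0],
    [-0.026,0,0],
    [0,0,-0.03],
    [0,0,-0.035],
    [0,0,-0.03],
    [0,0,-0.02],
    [0,0,-0.01],
    [0,0,0],
    [0,0,0]
  ],
  "angular": [
    [0,0,0],
    [0,0,0],
    [0,0,0],
    [0,0,0],
    [0,0,0],
    [0,0,0],
    [0,0,0],
    [0,0,0],
    [0,0,0],
    [0,0,0]
  ],
  "hand": [0.58,0.58,0.58,0.58,0.58,0.58,0.58,0.58,0.58,0.58]
}}

```text
time_s: 12.55
position: [0.3985, 0.1136, 0.1136]
orientation: [0.001, 0.02, 1.0, 0.0]
contact_force: [-0.1, 0.3, -0.7]
opening: 0.584
grasp_force: 0.0
```

Emit:
{"fn": "step_arm", "kwargs": {
  "offset": [
    [0,0,0],
    [0,0,0],
    [0,0,0],
    [0,0,0],
    [0,0,0],
    [0,0,0]
  ],
  "angular": [
    [0,0,0],
    [0,0,0],
    [0,0,0],
    [0,0,0],
    [0,0,0],
    [0,0,0]
  ],
  "hand": [0,0,0,0,0,0]
}}

```text
time_s: 13.3
position: [0.398, 0.1123, 0.1128]
orientation: [0.0, 0.02, 1.0, -0.002]
contact_force: [-1.8, -14.4, 2.9]
opening: 0.242
grasp_force: 30.0
```

Run:
```python
import numpy as np
th=np.linspace(0,2.0,21); p0=np.pi-np.arctan2(.03,.108); r=np.hypot(.03,.108)
X=r*np.cos(p0-th);Z=r*np.sin(p0-th)
a=-.04
P=np.c_[X*np.cos(a),X*np.sin(a),Z]*1000
for t,d,p in zip(th[1:],np.diff(P,axis=0),P[1:]-P[0]): print(round(t,2),d.round(1),p.round(0))
```

```text
0.1 [ 3.5 -0.1 10.6] [ 4. -0. 11.]
0.2 [ 4.6 -0.2 10.2] [ 8. -0. 21.]
0.3 [ 5.6 -0.2  9.7] [14. -1. 31.]
0.4 [ 6.5 -0.3  9.1] [20. -1. 40.]
0.5 [ 7.4 -0.3  8.4] [28. -1. 48.]
0.6 [ 8.2 -0.3  7.6] [36. -1. 56.]
0.7 [ 8.9 -0.4  6.8] [45. -2. 63.]
0.8 [ 9.5 -0.4  5.9] [54. -2. 68.]
0.9 [10.1 -0.4  4.9] [64. -3. 73.]
1.0 [10.5 -0.4  3.8] [75. -3. 77.]
1.1 [10.8 -0.4  2.8] [86. -3. 80.]
1.2 [11.1 -0.4  1.7] [97. -4. 82.]
1.3 [11.2 -0.4  0.6] [108.  -4.  82.]
1.4 [11.2 -0.4 -0.6] [119.  -5.  82.]
1.5 [11.1 -0.4 -1.7] [130.  -5.  80.]
1.6 [10.8 -0.4 -2.8] [141.  -6.  77.]
1.7 [10.5 -0.4 -3.8] [152.  -6.  73.]
1.8 [10.1 -0.4 -4.9] [162.  -6.  68.]
1.9 [ 9.5 -0.4 -5.9] [171.  -7.  63.]
2.0 [ 8.9 -0.4 -6.8] [180.  -7.  56.]
```

Emit:
{"fn": "step_arm", "kwargs": {
  "offset": [
    [0,-0.0015,0],
    [0.0035,0,0.0106],
    [0.0046,-0.0002,0.0102],
    [0.0056,-0.0002,0.0097],
    [0.0065,-0.0003,0.0091],
    [0.0074,-0.0003,0.0084]
  ],
  "angular": [
    [0,0,0],
    [0,0,0],
    [0,0,0],
    [0,0,0],
    [0,0,0],
    [0,0,0]
  ],
  "hand": [0,0,0,0,0,0]
}}

```text
time_s: 14.05
position: [0.4261, 0.1108, 0.1613]
orientation: [0.0, 0.02, 1.0, -0.0]
contact_force: [1.6, -3.7, -3.7]
opening: 0.24
grasp_force: 30.0
```

Emit:
{"fn": "step_arm", "kwargs": {
  "offset": [
    [0.0082,-0.0003,0.0076],
    [0.0089,-0.0004,0.0068],
    [0.0095,-0.0004,0.0059],
    [0.0101,-0.0004,0.0049],
    [0.0105,-0.0004,0.0038],
    [0,0,0]
  ],
  "angular": [
    [0,0,0],
    [0,0,0],
    [0,0,0],
    [0,0,0],
    [0,0,0],
    [0,0,0]
  ],
  "hand": [0,0,0,0,0,0]
}}

```text
time_s: 14.8
position: [0.4737, 0.1089, 0.1901]
orientation: [0.0, 0.02, 1.0, -0.0]
contact_force: [-0.9, -6.2, 0.8]
opening: 0.244
grasp_force: 30.0
```

Emit:
{"fn": "step_arm", "kwargs": {
  "offset": [
    [0.0108,-0.0008,0.0028],
    [0.0111,-0.0008,0.0017],
    [0.0112,-0.0004,0.0006],
    [0.0112,-0.0004,-0.0006],
    [0.0111,-0.0004,-0.0017],
    [0.0108,-0.0004,-0.0028],
    [0,0,0]
  ],
  "angular": [
    [0,0,0],
    [0,0,0],
    [0,0,0],
    [0,0,0],
    [0,0,0],
    [0,0,0],
    [0,0,0]
  ],
  "hand": [0,0,0,0,0,0,0]
}}

```text
time_s: 15.68
position: [0.5404, 0.1059, 0.19]
orientation: [0.001, 0.02, 1.0, 0.0]
contact_force: [1.3, 0.1, 5.8]
opening: 0.239
grasp_force: 30.0
```

Emit:
{"fn": "step_arm", "kwargs": {
  "offset": [
    [0.0053,-0.0002,-0.0018],
    [0.0052,-0.0002,-0.002],
    [0.0052,-0.0002,-0.0023],
    [0.005,-0.0002,-0.0025],
    [0.0049,-0.0002,-0.0028],
    [0.0046,-0.0002,-0.0031],
    [0,0,0]
  ],
  "angular": [
    [0,0,0],
    [0,0,0],
    [0,0,0],
    [0,0,0],
    [0,0,0],
    [0,0,0],
    [0,0,0]
  ],
  "hand": [0,0,0,0,0,0,0]
}}

```text
time_s: 16.55
position: [0.5711, 0.1047, 0.1763]
orientation: [0.002, 0.02, 1.0, 0.0]
contact_force: [6.3, -0.3, 9.7]
opening: 0.223
grasp_force: 30.0
```

Emit:
{"fn": "step_arm", "kwargs": {
  "offset": [
    [0.0055,-0.0002,-0.0022],
    [0.0048,-0.0002,-0.0032],
    [0,0,0],
    [0,0,0]
  ],
  "angular": [
    [0,0,0],
    [0,0,0],
    [0,0,0],
    [0,0,0]
  ],
  "hand": [0,0,0,0]
}}

```text
time_s: 17.05
position: [0.5816, 0.1043, 0.1713]
orientation: [0.002, 0.02, 1.0, 0.0]
contact_force: [1.2, -0.4, 1.7]
opening: 0.057
grasp_force: 0.7
```

Run:
```python
from h import *
a=snap('scene');b=snap('side')
f=lambda c,x0,y0,x1,y1: cv2.resize(c['im'][y0:y1,x0:x1,::-1],(400,400),interpolation=cv2.INTER_CUBIC)
cv2.imwrite('pics/m7.png',np.hstack([f(a,190,70,370,250),f(b,160,130,320,290)]))
s=env.sense();print(s['position'],s['opening'])
```

```text
[0.58026695 0.10424381 0.16986183] 0.008336278264517258
```

View pics/m7.png

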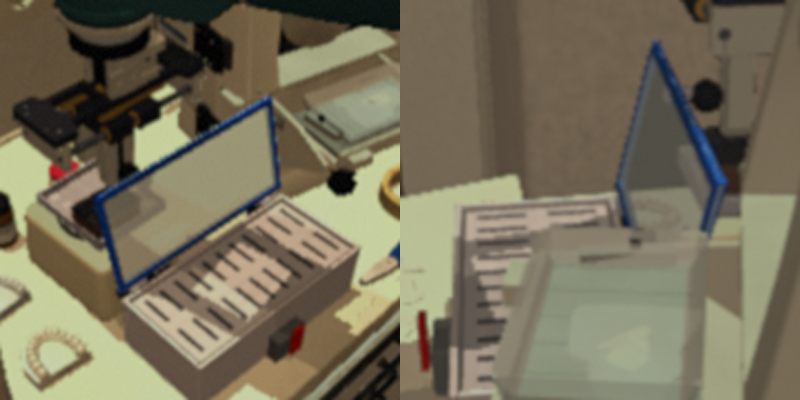

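The flap is past upright (left panel) and the knob, at (708,95) in the right panel, is free of the fingers. I'll work out the angle from the knob.

Run:
```python
from h import *
b=snap('side')
o,D=ray(b,[(160+308*.4,130+95*.4)]); t=(.106-o[1])/D[0,1]; K=o+t*D[0]; print(K)
h=np.array([.5015,.05,.078])
dx=(K[0]-h[0]-.0022); dz=K[2]-h[2]; print(np.hypot(dx,dz), np.pi-np.arctan2(.03,.108)-np.arctan2(dz,dx))
for th in (1.6,1.75,1.9,2.0):
    p=np.pi-np.arctan2(.03,.108)-th; print(th,proj(b,[[h[0]+.0024+.112*np.cos(p),.108,.078+.112*np.sin(p)]]))
```

```text
[0.56148731 0.106      0.17454339]
0.11251665873374903 1.8392117331091968
1.6 [[268.93784459 162.6886477 ]]
1.75 [[277.91106757 165.54703628]]
1.9 [[286.11752571 169.65070668]]
2.0 [[291.06871127 173.01586384]]
```

The flap is at about 1.84 rad, resting against my closed fingers behind the knob. I'll let it down gently by backing the fingers in +x.

Emit:
{"fn": "step_arm", "kwargs": {
  "offset": [
    [0.002,0,0],
    [0.002,0,0],
    [0.002,0,0],
    [0.002,0,0],
    [0.002,0,0],
    [0.002,0,0],
    [0.002,0,0],
    [0.002,0,0],
    [0.002,0,0],
    [0.002,0,0]
  ],
  "angular": [
    [0,0,0],
    [0,0,0],
    [0,0,0],
    [0,0,0],
    [0,0,0],
    [0,0,0],
    [0,0,0],
    [0,0,0],
    [0,0,0],
    [0,0,0]
  ],
  "hand": [0,0,0,0,0,0,0,0,0,0]
}}

```text
time_s: 18.45
position: [0.5996, 0.1043, 0.1698]
orientation: [0.0, 0.02, 1.0, -0.0]
contact_force: [-0.9, 0.3, 0.3]
opening: 0.005
grasp_force: 0.0
```

```bash
cat > knob.py <<'E'
from h import *
def knob(b,px0):
    "knob = dark blob nearest px0 in side view"
    x,y=int(px0[0]),int(px0[1]); g=cv2.cvtColor(b['im'],cv2.COLOR_RGB2GRAY)[y-16:y+17,x-16:x+17]
    m=(g<38).astype(np.uint8); n,l,st,ce=cv2.connectedComponentsWithStats(m)
    return [(ce[i]+[x-16,y-16]).round(1).tolist()+[int(st[i,4])] for i in range(1,n) if st[i,4]>30]
E
python3 - <<'E'
from knob import *
b=snap('side'); print(knob(b,(287,170))); s=env.sense(); print(s['position'],s['contact_force'])
E
```

```text
[[281.8, 170.0, 55], [293.4, 175.7, 117]]
[0.59978467 0.10429705 0.16973556] [-0.03190756 -0.68393833 -0.14472802]
```

The knob is now at the stop position in the side view (293,175; predicted 291,173). I'll retreat upward and turn to look at the casts.

Emit:
{"fn": "step_arm", "kwargs": {
  "offset": [
    [0,0,0.03],
    [0,0,0.04],
    [0,0,0.01],
    [0,0,0]
  ],
  "angular": [
    [0,0,0],
    [0,0,0],
    [0,0,0],
    [0,0,0]
  ],
  "hand": [0.5,1,1,1]
}}

```text
time_s: 19.0
position: [0.5996, 0.1043, 0.2499]
orientation: [0.0, 0.02, 1.0, 0.0]
contact_force: [-0.8, 0.3, 0.5]
opening: 0.385
grasp_force: 0.0
```

Emit:
{"fn": "step_arm", "kwargs": {
  "offset": [
    [-0.0055,0.0065,0],
    [-0.0055,0.0065,0],
    [-0.0055,0.0065,0],
    [-0.0055,0.0065,0],
    [-0.0055,0.0065,0],
    [-0.0055,0.0065,0],
    [-0.0055,0.0065,0],
    [-0.0055,0.0065,0],
    [-0.0055,0.0065,0],
    [-0.0035,0.0065,0]
  ],
  "angular": [
    [0,0,-9.2],
    [0,0,-9.2],
    [0,0,-9.2],
    [0,0,-9.2],
    [0,0,-9.2],
    [0,0,-9.2],
    [0,0,-9.2],
    [0,0,-9.2],
    [0,0,-9.2],
    [0,0,-9.2]
  ],
  "hand": [1,1,1,1,1,1,1,1,1,1]
}}

```text
time_s: 20.25
position: [0.5459, 0.1694, 0.2479]
orientation: [-0.001, 0.735, 0.678, -0.001]
contact_force: [-0.4, 0.2, 0.2]
opening: 1.002
grasp_force: 0.0
```

Run:
```python
from h import *
import pickle
from knob import knob
b=snap('side'); print(knob(b,(290,172)))
s=env.sense(); print(s['position'],s['orientation'])
c=snap('wrist'); pickle.dump(c,open('w8.pkl','wb')); save(c,'w8.png',None,1.56)
```

```text
[[293.9, 176.8, 119]]
[0.54569505 0.16996968 0.24801408] [-6.28807325e-04  7.37689342e-01  6.75139446e-01 -8.76437861e-04]
```

View pics/w8.png

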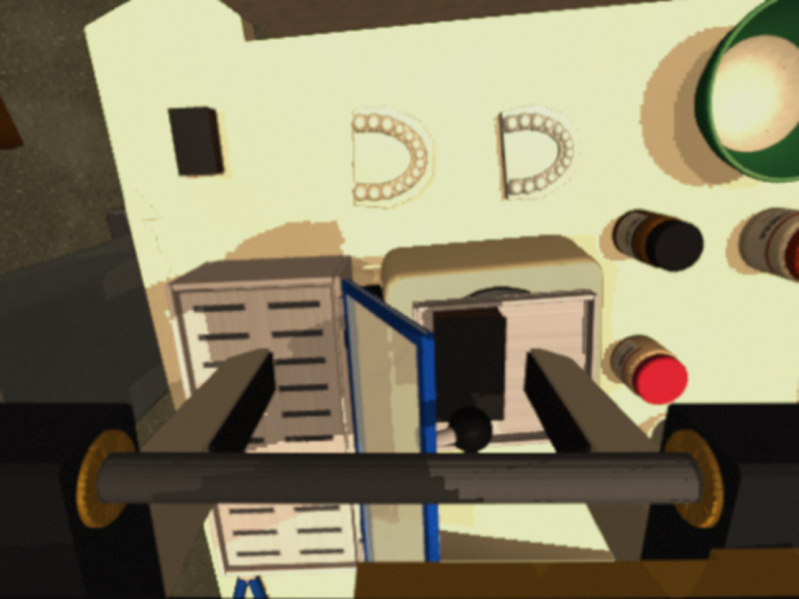

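Both casts are in clear view: cream with its back edge x≈352 and apex (432,155), white-grey with back (502,112)-(506,199) and apex (578,150). There is no third cast. The flap lies on its rear stop, its edge at (430,340), and the block is flat in the tray.

Run:
```python
from h import *
import pickle
c=pickle.load(open('w8.pkl','rb'))
f=lambda *a: np.array(a)/1.56
P=lambda n,z,*p: print(n,onz(c,[f(*q) for q in p],z).round(4)[:,:2].tolist())
P('c1',.016,(352,110),(352,205),(432,153),(385,105),(385,209))
P('c2',.016,(502,110),(506,200),(578,150),(540,106),(540,200))
P('bath rim',.076,(172,284),(352,284),(225,570),(358,567))
# saturation/brightness-based outline
hsv=cv2.cvtColor(c['im'],cv2.COLOR_RGB2HSV)
bg=cv2.medianBlur(c['im'],51).astype(int)
d=np.abs(c['im'].astype(int)-bg).max(2)
m=(d>14).astype(np.uint8); m=cv2.morphologyEx(m,cv2.MORPH_CLOSE,np.ones((7,7)))
for k in cv2.findContours(m,cv2.RETR_EXTERNAL,cv2.CHAIN_APPROX_NONE)[0]:
    x,y,w,h=cv2.boundingRect(k)
    if y<140 and 210<x<390 and w>25: print((np.array([x,y,w,h])*1.56).round(), cv2.minAreaRect(k), onz(c,[(x,y+h/2),(x+w,y+h/2),(x+w/2,y),(x+w/2,y+h)],.016)[:,:2].round(4).tolist())
```

```text
c1 [[0.5211, 0.2813], [0.5133, 0.2134], [0.5768, 0.2462], [0.5453, 0.2826], [0.5381, 0.2082]]
c2 [[0.6295, 0.2718], [0.6306, 0.207], [0.6849, 0.2391], [0.6571, 0.2722], [0.6564, 0.2048]]
bath rim [[0.3926, 0.1774], [0.5137, 0.1668], [0.3824, -0.0643], [0.4912, -0.07]]
[349. 111.  87. 100.] ((251.5, 102.5), (63.0, 55.0), 90.0) [[0.5151, 0.2461], [0.58, 0.2404], [0.5508, 0.2782], [0.5442, 0.2065]]
[493. 106.  81.  95.] ((342.4302062988281, 97.7124252319336), (59.18324279785156, 50.13426208496094), 85.8150863647461) [[0.6219, 0.2418], [0.682, 0.2367], [0.6524, 0.2726], [0.6515, 0.2042]]
```

Emit:
{"fn": "step_arm", "kwargs": {
  "offset": [
    [0,0.025,0],
    [0.001,0.025,-0.02],
    [0,0.026,-0.04],
    [0,0,-0.04],
    [0,0,-0.04],
    [0,0,-0.04],
    [0,0,-0.025],
    [0,0,-0.013],
    [0,0,-0.002],
    [0,0,0]
  ],
  "angular": [
    [0,0,-0.4],
    [0,0,-0.3],
    [0,0,0],
    [0,0,0],
    [0,0,0],
    [0,0,0],
    [0,0,0],
    [0,0,0],
    [0,0,0],
    [0,0,0]
  ],
  "hand": [1,1,1,1,1,1,1,1,1,1]
}}

```text
time_s: 21.6
position: [0.5479, 0.2454, 0.0306]
orientation: [0.0, 0.737, 0.676, 0.0]
contact_force: [0.1, 0.2, 0.3]
opening: 0.999
grasp_force: 0.0
```

Emit:
{"fn": "step_arm", "kwargs": {
  "offset": [
    [0,0,0],
    [0,0,0],
    [0,0,0],
    [0,0,0],
    [0,0,0],
    [0,0,0],
    [0,0,0]
  ],
  "angular": [
    [0,0,0],
    [0,0,0],
    [0,0,0],
    [0,0,0],
    [0,0,0],
    [0,0,0],
    [0,0,0]
  ],
  "hand": [0,0,0,0,0,0,0]
}}

```text
time_s: 22.48
position: [0.5476, 0.2453, 0.0299]
orientation: [0.0, 0.737, 0.676, 0.0]
contact_force: [-0.5, 0.1, 1.8]
opening: 0.628
grasp_force: 30.0
```

Cream cast gripped (58 mm). Before carrying it to the slot, I'll check how close the ramp right of the bath comes.

Run:
```python
from h import *
import pickle
c=pickle.load(open('w2.pkl','rb')); s=pickle.load(open('scene0.pkl','rb')); d=pickle.load(open('side0.pkl','rb'))
f=lambda *a: np.array(a)/1.5
print('ramp corner',tri(c,f(360,345),s,f(470,172)), tri(c,f(360,345),d,f(318,335)), tri(c,f(505,378),d,f(424,336)))
for z in (.03,.08,.12,.16,.2): print(z,onz(c,[f(360,345),f(505,378),f(470,310)],z)[:,:2].round(3).tolist())
```

```text
ramp corner (array([ 0.45557103, -0.01325668,  0.2656772 ]), np.float64(0.03523112459458901)) (array([ 0.43232923, -0.0705928 ,  0.16979267]), np.float64(0.014587401139800737)) (array([ 0.52699802, -0.09099475,  0.17441612]), np.float64(0.022987730792799744))
0.03 [[0.432, -0.132], [0.58, -0.169], [0.54, -0.095]]
0.08 [[0.435, -0.111], [0.566, -0.143], [0.531, -0.078]]
0.12 [[0.437, -0.093], [0.554, -0.122], [0.523, -0.063]]
0.16 [[0.439, -0.075], [0.543, -0.101], [0.515, -0.049]]
0.2 [[0.441, -0.058], [0.532, -0.08], [0.507, -0.035]]
```

Emit:
{"fn": "step_arm", "kwargs": {
  "offset": [
    [0,0,0.03],
    [0,0,0.04],
    [0,0,0.04],
    [0,0,0.04],
    [0,0,0.02],
    [0,0,0]
  ],
  "angular": [
    [0,0,0],
    [0,0,0],
    [0,0,0],
    [0,0,0],
    [0,0,0],
    [0,0,0]
  ],
  "hand": [0,0,0,0,0,0]
}}

```text
time_s: 23.22
position: [0.5478, 0.2454, 0.2002]
orientation: [0.0, 0.737, 0.676, 0.001]
contact_force: [0.1, -0.0, -2.0]
opening: 0.628
grasp_force: 30.0
```

The ramp corner could be near (0.43,-0.07,0.17), so I'll use the middle and left of the lift. The casts go at about -43 and +33 mm along the bath, leaving the left end free for pressing. I'll carry the cream cast around the flap.

Emit:
{"fn": "step_arm", "kwargs": {
  "offset": [
    [-0.029,0,0],
    [-0.029,0,0],
    [-0.029,0,0],
    [-0.029,0,0],
    [0,-0.04,0],
    [0,-0.04,0],
    [0,-0.04,0],
    [0,-0.04,0],
    [0,-0.04,0],
    [0,-0.036,0]
  ],
  "angular": [
    [0,0,0.7],
    [0,0,0.7],
    [0,0,0.7],
    [0,0,0.6],
    [0,0,0],
    [0,0,0],
    [0,0,0],
    [0,0,0],
    [0,0,0],
    [0,0,0]
  ],
  "hand": [0,0,0,0,0,0,0,0,0,0]
}}

```text
time_s: 24.48
position: [0.4309, 0.008, 0.1976]
orientation: [-0.001, 0.721, 0.693, -0.001]
contact_force: [0.2, 0.6, -1.1]
opening: 0.627
grasp_force: 30.0
```

Emit:
{"fn": "step_arm", "kwargs": {
  "offset": [
    [0,0,-0.03],
    [0,0,-0.03],
    [0,0,-0.02],
    [0,0,-0.01],
    [0,0,-0.004],
    [0,0,0],
    [0,0,0]
  ],
  "angular": [
    [0,0,0],
    [0,0,0],
    [0,0,0],
    [0,0,0],
    [0,0,0],
    [0,0,0],
    [0,0,0]
  ],
  "hand": [0,0,0,0,0,0,0]
}}

```text
time_s: 25.35
position: [0.4319, 0.0093, 0.1065]
orientation: [0.0, 0.721, 0.693, 0.0]
contact_force: [-0.1, -0.3, -1.3]
opening: 0.624
grasp_force: 30.0
```

Emit:
{"fn": "step_arm", "kwargs": {
  "offset": [
    [0,0,-0.002],
    [0,0,-0.002],
    [0,0,-0.001],
    [0,0,0],
    [0,0,0]
  ],
  "angular": [
    [0,0,0],
    [0,0,0],
    [0,0,0],
    [0,0,0],
    [0,0,0]
  ],
  "hand": [0,0,0,0,0]
}}

```text
time_s: 25.98
position: [0.4316, 0.0093, 0.1009]
orientation: [0.0, 0.721, 0.693, 0.0]
contact_force: [0.9, 1.1, 0.1]
opening: 0.63
grasp_force: 30.0
```

Emit:
{"fn": "step_arm", "kwargs": {
  "offset": [
    [0,0,-0.001],
    [0,0,-0.001],
    [0,0,0]
  ],
  "angular": [
    [0,0,0],
    [0,0,0],
    [0,0,0]
  ],
  "hand": [0,0,0]
}}

```text
time_s: 26.35
position: [0.4315, 0.0093, 0.0987]
orientation: [0.0, 0.721, 0.693, 0.0]
contact_force: [0.5, -0.3, 1.4]
opening: 0.63
grasp_force: 30.0
```

Emit:
{"fn": "step_arm", "kwargs": {
  "offset": [
    [0,0,0.001],
    [0,0,0.001],
    [0,0,0],
    [0,0,0],
    [0,0,0.02],
    [0,0,0.03],
    [0,0,0.04],
    [0,0,0.04],
    [0,0,0]
  ],
  "angular": [
    [0,0,0],
    [0,0,0],
    [0,0,0],
    [0,0,0],
    [0,0,0],
    [0,0,0],
    [0,0,0],
    [0,0,0],
    [0,0,0]
  ],
  "hand": [0.73,0.73,0.73,0.73,0.73,0.73,0.73,0.73,0.73]
}}

```text
time_s: 27.48
position: [0.4323, 0.0093, 0.2337]
orientation: [0.002, 0.721, 0.693, 0.002]
contact_force: [0.1, 0.5, -0.3]
opening: 0.73
grasp_force: 0.0
```

Emit:
{"fn": "step_arm", "kwargs": {
  "offset": [
    [0,0.023,0],
    [0.0225,0.023,0],
    [0.0225,0.023,0],
    [0.0225,0.023,0],
    [0.0225,0.023,0],
    [0.0225,0.023,0],
    [0.0225,0.023,0],
    [0.0225,0.023,0],
    [0.034,0.023,0],
    [0.034,0.022,0]
  ],
  "angular": [
    [0,0,0.5],
    [0,0,0.5],
    [0,0,0.5],
    [0,0,0.5],
    [0,0,0.5],
    [0,0,0.4],
    [0,0,0],
    [0,0,0],
    [0,0,0],
    [0,0,0]
  ],
  "hand": [0.9,0.9,0.9,0.9,0.9,0.9,0.9,0.9,0.9,0.9]
}}

```text
time_s: 28.72
position: [0.6577, 0.2391, 0.2294]
orientation: [-0.0, 0.703, 0.711, -0.001]
contact_force: [-0.3, -0.0, 0.2]
opening: 0.901
grasp_force: 0.0
```

Emit:
{"fn": "step_arm", "kwargs": {
  "offset": [
    [0,0,0],
    [0,0,-0.04],
    [0,0,-0.04],
    [0,0,-0.04],
    [0,0,-0.04],
    [0,0,-0.025],
    [0,0,-0.012],
    [0,0,-0.008],
    [0,0,0],
    [0,0,0]
  ],
  "angular": [
    [0,0,0],
    [0,0,0],
    [0,0,0],
    [0,0,0],
    [0,0,0],
    [0,0,0],
    [0,0,0],
    [0,0,0],
    [0,0,0],
    [0,0,0]
  ],
  "hand": [0.9,0.9,0.9,0.9,0.9,0.9,0.9,0.9,0.9,0.9]
}}

```text
time_s: 29.98
position: [0.6574, 0.2384, 0.0268]
orientation: [0.0, 0.703, 0.711, 0.001]
contact_force: [0.3, -0.2, -0.1]
opening: 0.901
grasp_force: 0.0
```

Emit:
{"fn": "step_arm", "kwargs": {
  "offset": [
    [0,0,0],
    [0,0,0],
    [0,0,0],
    [0,0,0],
    [0,0,0],
    [0,0,0]
  ],
  "angular": [
    [0,0,0],
    [0,0,0],
    [0,0,0],
    [0,0,0],
    [0,0,0],
    [0,0,0]
  ],
  "hand": [0,0,0,0,0,0]
}}

```text
time_s: 30.72
position: [0.6571, 0.2383, 0.0258]
orientation: [0.0, 0.703, 0.711, 0.0]
contact_force: [0.4, 0.3, 2.6]
opening: 0.587
grasp_force: 29.9
```

Gripped a little low for clearing the bath rim, so I'll regrip 4 mm higher.

Emit:
{"fn": "step_arm", "kwargs": {
  "offset": [
    [0,0,0],
    [0,0,0.002],
    [0,0,0.002],
    [0,0,0],
    [0,0,0],
    [0,0,0],
    [0,0,0]
  ],
  "angular": [
    [0,0,0],
    [0,0,0],
    [0,0,0],
    [0,0,0],
    [0,0,0],
    [0,0,0],
    [0,0,0]
  ],
  "hand": [0.7,0.7,0.7,0,0,0,0]
}}

```text
time_s: 31.6
position: [0.6571, 0.2383, 0.0298]
orientation: [0.0, 0.703, 0.711, 0.0]
contact_force: [-0.4, -0.1, 2.0]
opening: 0.587
grasp_force: 29.9
```

Emit:
{"fn": "step_arm", "kwargs": {
  "offset": [
    [0,0,0],
    [0,0,0.03],
    [0,0,0.04],
    [0,0,0.04],
    [0,0,0.04],
    [0,0,0.04],
    [0,0,0.02],
    [0,0,0]
  ],
  "angular": [
    [0,0,0],
    [0,0,0],
    [0,0,0],
    [0,0,0],
    [0,0,0],
    [0,0,0],
    [0,0,0],
    [0,0,0]
  ],
  "hand": [0,0,0,0,0,0,0,0]
}}

```text
time_s: 32.6
position: [0.6573, 0.2384, 0.2403]
orientation: [0.0, 0.703, 0.711, 0.001]
contact_force: [0.6, -0.2, -1.8]
opening: 0.582
grasp_force: 29.9
```

Emit:
{"fn": "step_arm", "kwargs": {
  "offset": [
    [-0.03,0,0],
    [-0.03,-0.01,0],
    [-0.03,-0.015,0],
    [-0.03,-0.015,0],
    [-0.03,-0.02,0],
    [-0.03,-0.02,0],
    [-0.03,-0.025,0],
    [-0.012,-0.025,0],
    [0,-0.024,0],
    [0,0,0]
  ],
  "angular": [
    [0,0,-0.5],
    [0,0,-0.5],
    [0,0,-0.5],
    [0,0,-0.5],
    [0,0,-0.5],
    [0,0,-0.4],
    [0,0,0],
    [0,0,0],
    [0,0,0],
    [0,0,0]
  ],
  "hand": [0,0,0,0,0,0,0,0,0,0]
}}

```text
time_s: 33.85
position: [0.4346, 0.0833, 0.238]
orientation: [-0.001, 0.722, 0.692, -0.001]
contact_force: [-0.4, -0.1, -0.7]
opening: 0.587
grasp_force: 29.9
```

Emit:
{"fn": "step_arm", "kwargs": {
  "offset": [
    [0,0,-0.035],
    [0,0,-0.035],
    [0,0,-0.035],
    [0,0,-0.02],
    [0,0,-0.009],
    [0,0,-0.003],
    [0,0,-0.002],
    [0,0,-0.001],
    [0,0,0],
    [0,0,0]
  ],
  "angular": [
    [0,0,0],
    [0,0,0],
    [0,0,0],
    [0,0,0],
    [0,0,0],
    [0,0,0],
    [0,0,0],
    [0,0,0],
    [0,0,0],
    [0,0,0]
  ],
  "hand": [0,0,0,0,0,0,0,0,0,0]
}}

```text
time_s: 35.1
position: [0.4351, 0.0843, 0.1]
orientation: [0.0, 0.721, 0.693, 0.0]
contact_force: [0.4, -0.1, 0.4]
opening: 0.588
grasp_force: 29.9
```

Contact is starting. Another 1.5 mm down, release, rise, then turn to the pressing orientation with the fingers shut.

Emit:
{"fn": "step_arm", "kwargs": {
  "offset": [
    [0,0,-0.001],
    [0,0,-0.0005],
    [0,0,0.001],
    [0,0,0.001],
    [0,0,0],
    [0,0,0.02],
    [0,0,0.03],
    [0,0,0.04],
    [0,0,0.03],
    [0,0,0]
  ],
  "angular": [
    [0,0,0],
    [0,0,0],
    [0,0,0],
    [0,0,0],
    [0,0,0],
    [0,0,0],
    [0,0,0],
    [0,0,0],
    [0,0,0],
    [0,0,0]
  ],
  "hand": [0,0,0.68,0.68,0.68,0.68,0.68,0.68,0.68,0.68]
}}

```text
time_s: 36.35
position: [0.4357, 0.0844, 0.2238]
orientation: [0.001, 0.721, 0.693, 0.002]
contact_force: [0.4, -0.3, -0.4]
opening: 0.681
grasp_force: 0.0
```

Emit:
{"fn": "step_arm", "kwargs": {
  "offset": [
    [0.001,0.006,0.004],
    [0.001,0.006,0.004],
    [0.001,0.006,0.004],
    [0.001,0.006,0.004],
    [0.001,0.006,0.004],
    [0.001,0.006,0],
    [0.001,0.006,0],
    [0.001,0.006,0],
    [0.001,0.006,0],
    [0.001,0.006,0]
  ],
  "angular": [
    [0,0,9],
    [0,0,9],
    [0,0,9],
    [0,0,9],
    [0,0,9],
    [0,0,9],
    [0,0,9],
    [0,0,9],
    [0,0,9],
    [0,0,9]
  ],
  "hand": [0,0,0,0,0,0,0,0,0,0]
}}

```text
time_s: 37.6
position: [0.4448, 0.1444, 0.2401]
orientation: [-0.0, 0.017, 1.0, -0.0]
contact_force: [0.3, 0.5, 0.7]
opening: 0.003
grasp_force: 0.0
```

Run:
```python
from h import *
a=snap('scene'); save(a,'s9.png',(180,110,380,260),4)
s=env.sense();print(s['position'],s['orientation'],s['opening'])
```

```text
[0.44486223 0.1448742  0.24002279] [-3.11933567e-04  1.34070755e-02  9.99910072e-01  1.61265432e-05] 0.004984295806879509
```

View pics/s9.png

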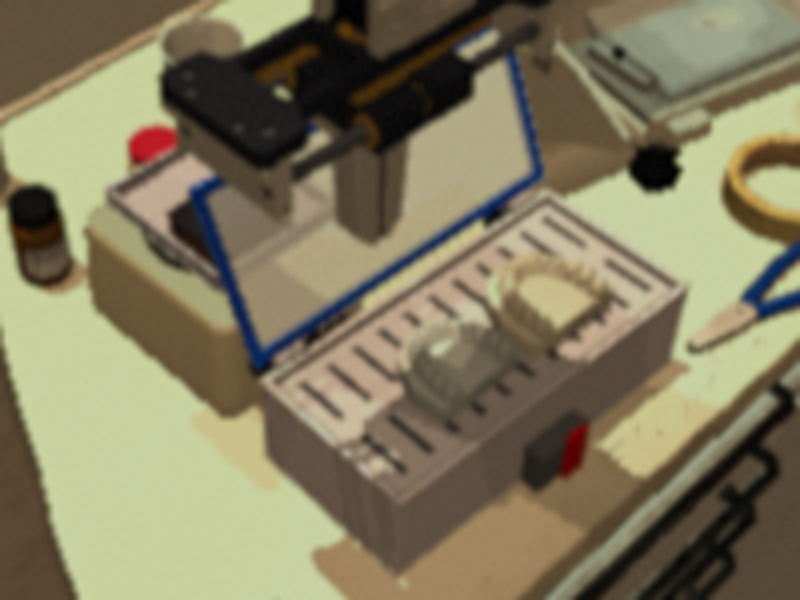

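Both casts sit flat, right way up and side by side: cream at (550,300) and blue-grey at (460,365). The left end of the plate (350,420) is free for pressing. I press now.

Emit:
{"fn": "step_arm", "kwargs": {
  "offset": [
    [0,0,-0.04],
    [0,0,-0.04],
    [0,0,-0.04],
    [0,0,-0.02],
    [0,0,-0.006],
    [0,0,-0.005],
    [0,0,-0.005],
    [0,0,-0.005],
    [0,0,0]
  ],
  "angular": [
    [0,0,0],
    [0,0,0],
    [0,0,0],
    [0,0,0],
    [0,0,0],
    [0,0,0],
    [0,0,0],
    [0,0,0],
    [0,0,0]
  ],
  "hand": [0,0,0,0,0,0,0,0,0]
}}

```text
time_s: 38.78
position: [0.4453, 0.1444, 0.0794]
orientation: [0.0, 0.02, 1.0, 0.0]
contact_force: [1.3, 0.3, 2.4]
opening: 0.003
grasp_force: 1.0
```

Emit:
{"fn": "step_arm", "kwargs": {
  "offset": [
    [0,0,-0.005],
    [0,0,-0.004],
    [0,0,-0.003],
    [0,0,-0.002],
    [0,0,-0.002],
    [0,0,0],
    [0,0,0]
  ],
  "angular": [
    [0,0,0],
    [0,0,0],
    [0,0,0],
    [0,0,0],
    [0,0,0],
    [0,0,0],
    [0,0,0]
  ],
  "hand": [0,0,0,0,0,0,0]
}}

```text
time_s: 39.65
position: [0.4452, 0.1444, 0.0634]
orientation: [0.0, 0.02, 1.0, 0.0]
contact_force: [3.2, 1.0, 5.1]
opening: 0.007
grasp_force: 2.2
```

Emit:
{"fn": "step_arm", "kwargs": {
  "offset": [
    [0,0,-0.001],
    [0,0,-0.001],
    [0,0,-0.001],
    [0,0,0],
    [0,0,0]
  ],
  "angular": [
    [0,0,0],
    [0,0,0],
    [0,0,0],
    [0,0,0],
    [0,0,0]
  ],
  "hand": [0,0,0,0,0]
}}

```text
time_s: 40.28
position: [0.4451, 0.1443, 0.0602]
orientation: [0.0, 0.02, 1.0, 0.0]
contact_force: [4.4, 0.8, 4.4]
opening: 0.006
grasp_force: 2.5
```

Emit:
{"fn": "step_arm", "kwargs": {
  "offset": [
    [0,0,-0.0005],
    [0,0,0.001],
    [0,0,0.001],
    [0,0,0.001],
    [0,0,0.002],
    [0,0,0],
    [0,0,0]
  ],
  "angular": [
    [0,0,0],
    [0,0,0],
    [0,0,0],
    [0,0,0],
    [0,0,0],
    [0,0,0],
    [0,0,0]
  ],
  "hand": [0,0,0,0,0,0,0]
}}

```text
time_s: 41.15
position: [0.4446, 0.1441, 0.0643]
orientation: [-0.001, 0.02, 1.0, -0.0]
contact_force: [-1.9, -0.0, 2.2]
opening: 0.005
grasp_force: 1.1
```

Emit:
{"fn": "step_arm", "kwargs": {
  "offset": [
    [0,0,0.002],
    [0,0,0.002],
    [0,0,0.002],
    [0,0,0],
    [0,0,0]
  ],
  "angular": [
    [0,0,0],
    [0,0,0],
    [0,0,0],
    [0,0,0],
    [0,0,0]
  ],
  "hand": [0,0,0,0,0]
}}

```text
time_s: 41.78
position: [0.445, 0.1443, 0.0707]
orientation: [-0.0, 0.02, 1.0, -0.0]
contact_force: [-0.1, -0.3, 0.3]
opening: 0.008
grasp_force: 0.0
```

Emit:
{"fn": "step_arm", "kwargs": {
  "offset": [
    [0.01,0,0.03],
    [0.02,-0.01,0.04],
    [0.02,-0.01,0.04],
    [0.02,-0.01,0.04],
    [0.02,-0.008,0.03],
    [0.02,0,0.01],
    [0.021,0,0],
    [0,0,0]
  ],
  "angular": [
    [0,0,0],
    [0,0,-0.3],
    [0,0,0],
    [0,0,0],
    [0,0,0],
    [0,0,0],
    [0,0,0],
    [0,0,0]
  ],
  "hand": [0,0,0,0,0.5,0.5,0.5,0.5]
}}

```text
time_s: 42.78
position: [0.5765, 0.1062, 0.26]
orientation: [-0.001, 0.023, 1.0, -0.0]
contact_force: [0.0, -0.5, 0.2]
opening: 0.384
grasp_force: 0.0
```

Run:
```python
from h import *
from knob import knob
a=snap('scene');b=snap('side');w=snap('wrist')
f=lambda c,x0,y0,x1,y1,W: cv2.resize(c['im'][y0:y1,x0:x1,::-1],(W,400),interpolation=cv2.INTER_CUBIC)
cv2.imwrite('pics/m10.png',np.hstack([f(a,220,140,360,250,400),f(w,0,0,512,384,400)]))
s=env.sense();print(s['position'],s['orientation'],s['opening']); print(knob(b,(292,175)))
```

```text
[0.5753981  0.10634542 0.26047928] [-3.02297745e-04  2.26146973e-02  9.99744208e-01 -4.20116264e-05] 0.48556306628730816
[[292.8, 174.0, 92]]
```

View pics/m10.png

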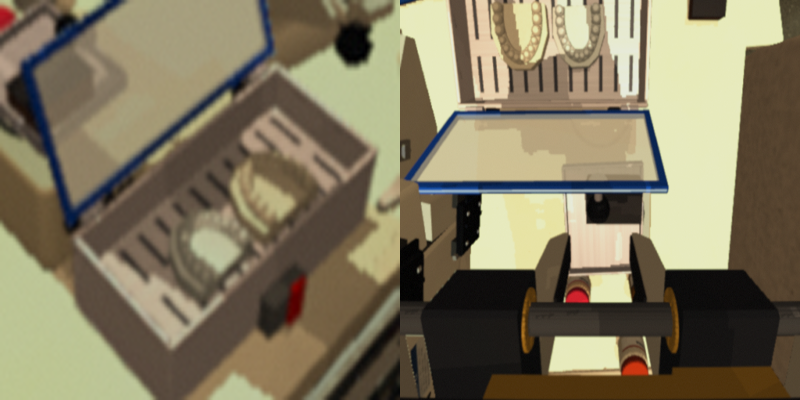

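The lift stays down with both casts flat on it, so the catch is holding (left panel). The knob shows at (598,205) in the right panel. I'll triangulate it for the grasp.

Run:
```python
from h import *
from knob import knob
b=snap('side');w=snap('wrist');a=snap('scene')
s=env.sense();print(s['position'],s['opening']); k=knob(b,(292,174)); print(k)
g=cv2.cvtColor(w['im'],cv2.COLOR_RGB2GRAY)[175:225,232:275]
m=(g<30).astype(np.uint8);n,l,st,ce=cv2.connectedComponentsWithStats(m)
for i in range(1,n): 
    if st[i,4]>20: print(st[i],ce[i]+[232,175])
for p in ([253.4,196.8],):
    for q in ([293.4,175.5],[291.5,173.5]): print(tri(w,p,b,q))
for th in (1.9,2.0):
    p=np.pi-np.arctan2(.03,.108)-th; X=[.5015+.0022+.112*np.cos(p),.106,.078+.112*np.sin(p)]
    print(th,np.round(X,4),proj(b,[X]),proj(w,[X]))
p=proj(b,[[.576,.105,.164]])[0].astype(int)
print(cv2.cvtColor(b['im'],cv2.COLOR_RGB2GRAY)[p[1]-9:p[1]+14,p[0]-12:p[0]+16:1])
```

```text
[0.57550196 0.10636364 0.26091393] 0.49673602514248677
[[292.8, 174.1, 93]]
[ 0  0 35  4 75] [249.14666667 176.69333333]
[  7   9  36  30 745] [254.77449664 198.92751678]
(array([0.57813622, 0.10540261, 0.15941087]), np.float64(0.003128574214873751))
(array([0.57574146, 0.10562863, 0.16351007]), np.float64(0.0010368197332669673))
1.9 [0.567  0.106  0.1704] [[286.27064109 170.06214201]] [[253.24141111 189.44312412]]
2.0 [0.5759 0.106  0.1637] [[291.23236601 173.43291774]] [[253.81190358 197.6154501 ]]
[[ 32  37  50  66  82  94  97  97  99  98  99 100 100 100  99  98  97  97
   97  97  97  96  96  95  95  95  90  84]
 [ 34  34  45  57  76  92  97  98  98  98  98 100 100 100  97  97  96  97
   97  97  97  95  95  94  95  93  87  84]
 [ 37  34  48  64  76  86  97  98  97  97  98  97  96  94  94  95  96  96
   97  97  97  95  95  94  95  91  85  84]
 [ 46  36  46  66  73  78  93  97  97  94  91  83  70  68  78  87  91  94
   97  97  97  95  96  95  95  90  85  84]
 [ 60  40  41  53  60  63  79  91  92  82  67  53  38  36  51  61  68  81
   93  98  97  97  96  97  95  89  84  87]
 [ 73  48
[... 1397 characters left out ...]
 97 100 100  99  98  87  66  45  37  43  59  71  66  46  36  36  36  41
   43  44  48  66  80  84  92 101 104 104]
 [100 101 102 101 100  94  80  56  38  35  49  69  76  60  44  40  39  38
   37  36  43  64  81  87  95 102 104 104]
 [100 102 102 102 100  99  88  65  42  35  40  59  74  69  52  42  42  40
   38  38  44  65  80  90  98 103 104 104]
 [100 100 101 100 101  99  95  79  55  37  35  49  69  76  61  45  42  40
   38  39  49  65  80  92 100 104 104 105]
 [100  99 100 100 100 101  99  87  65  42  32  41  63  79  74  51  40  40
   39  42  59  74  84  93 102 104 104 104]
 [100 100  99 100 100 100  99  95  80  55  36  38  57  78  79  57  43  38
   37  45  64  79  87  96 103 105 104 104]]
```

Emit:
{"fn": "step_arm", "kwargs": {
  "offset": [
    [0.001,-0.001,-0.03],
    [0,0,-0.03],
    [0,0,-0.02],
    [0,0,-0.012],
    [0,0,-0.0045],
    [0,0,0],
    [0,0,0]
  ],
  "angular": [
    [0,0,0],
    [0,0,0],
    [0,0,0],
    [0,0,0],
    [0,0,0],
    [0,0,0],
    [0,0,0]
  ],
  "hand": [0.5,0.5,0.5,0.5,0.5,0.5,0.5]
}}

```text
time_s: 43.95
position: [0.5773, 0.1053, 0.1651]
orientation: [0.001, 0.023, 1.0, 0.0]
contact_force: [-0.5, 0.4, 0.4]
opening: 0.499
grasp_force: 0.0
```

Emit:
{"fn": "step_arm", "kwargs": {
  "offset": [
    [0,0,0],
    [0,0,0],
    [0,0,0],
    [0,0,0],
    [0,0,0],
    [0,0,0]
  ],
  "angular": [
    [0,0,0],
    [0,0,0],
    [0,0,0],
    [0,0,0],
    [0,0,0],
    [0,0,0]
  ],
  "hand": [0,0,0,0,0,0]
}}

```text
time_s: 44.7
position: [0.577, 0.1045, 0.1644]
orientation: [0.0, 0.023, 1.0, -0.001]
contact_force: [-0.8, -7.1, 1.0]
opening: 0.238
grasp_force: 30.0
```

Emit:
{"fn": "step_arm", "kwargs": {
  "offset": [
    [-0.0089,-0.0004,0.0068],
    [-0.0095,0.0004,0.0059],
    [-0.0101,0.0004,0.0049],
    [-0.0105,0.0004,0.0038],
    [-0.0108,0.0004,0.0028],
    [0,0,0],
    [0,0,0]
  ],
  "angular": [
    [0,0,0],
    [0,0,0],
    [0,0,0],
    [0,0,0],
    [0,0,0],
    [0,0,0],
    [0,0,0]
  ],
  "hand": [0,0,0,0,0,0,0]
}}

```text
time_s: 45.58
position: [0.5273, 0.1065, 0.1885]
orientation: [0.0, 0.023, 1.0, 0.0]
contact_force: [0.9, -1.9, 0.2]
opening: 0.241
grasp_force: 30.0
```

Emit:
{"fn": "step_arm", "kwargs": {
  "offset": [
    [-0.0111,0.0003,0.0017],
    [-0.0112,0.0003,0.0006],
    [-0.0112,0.0003,-0.0006],
    [-0.0111,0.0003,-0.0017],
    [-0.0108,0.0003,-0.0028],
    [0,0,0],
    [0,0,0]
  ],
  "angular": [
    [0,0,0],
    [0,0,0],
    [0,0,0],
    [0,0,0],
    [0,0,0],
    [0,0,0],
    [0,0,0]
  ],
  "hand": [0,0,0,0,0,0,0]
}}

```text
time_s: 46.45
position: [0.4711, 0.1087, 0.1859]
orientation: [0.0, 0.022, 1.0, 0.001]
contact_force: [0.0, 8.0, 2.9]
opening: 0.242
grasp_force: 30.0
```

Emit:
{"fn": "step_arm", "kwargs": {
  "offset": [
    [-0.0105,0.0003,-0.0038],
    [-0.0101,0.0003,-0.0049],
    [-0.0095,0.0003,-0.0059],
    [-0.0089,0.0003,-0.0068],
    [0,0,0],
    [0,0,0]
  ],
  "angular": [
    [0,0,0],
    [0,0,0],
    [0,0,0],
    [0,0,0],
    [0,0,0],
    [0,0,0]
  ],
  "hand": [0,0,0,0,0,0]
}}

```text
time_s: 47.2
position: [0.432, 0.1103, 0.1644]
orientation: [-0.0, 0.022, 1.0, 0.001]
contact_force: [-1.7, 13.0, 2.6]
opening: 0.242
grasp_force: 30.0
```

Emit:
{"fn": "step_arm", "kwargs": {
  "offset": [
    [-0.0041,0.0008,-0.0037],
    [-0.0041,0.0008,-0.0039],
    [-0.0038,0.0004,-0.0041],
    [-0.0036,0.0004,-0.0043],
    [-0.0034,0.0002,-0.0045],
    [-0.0031,0.0002,-0.0046],
    [-0.0029,0.0002,-0.0048],
    [-0.0027,0.0001,-0.0049],
    [0,0,0],
    [0,0,0]
  ],
  "angular": [
    [0,0,0],
    [0,0,0],
    [0,0,0],
    [0,0,0],
    [0,0,0],
    [0,0,0],
    [0,0,0],
    [0,0,0],
    [0,0,0],
    [0,0,0]
  ],
  "hand": [0,0,0,0,0,0,0,0,0,0]
}}

```text
time_s: 48.45
position: [0.4049, 0.1118, 0.1291]
orientation: [-0.0, 0.023, 1.0, -0.001]
contact_force: [-2.3, -5.8, -0.2]
opening: 0.24
grasp_force: 30.0
```

Emit:
{"fn": "step_arm", "kwargs": {
  "offset": [
    [-0.0024,0,-0.0051],
    [-0.0022,0,-0.0051],
    [-0.0018,0,-0.0053],
    [0,0,0],
    [0,0,0]
  ],
  "angular": [
    [0,0,0],
    [0,0,0],
    [0,0,0],
    [0,0,0],
    [0,0,0]
  ],
  "hand": [0,0,0,0,0]
}}

```text
time_s: 49.08
position: [0.3987, 0.1121, 0.1139]
orientation: [-0.0, 0.023, 1.0, -0.0]
contact_force: [-2.2, -6.0, 0.6]
opening: 0.241
grasp_force: 30.0
```

Emit:
{"fn": "step_arm", "kwargs": {
  "offset": [
    [-0.0005,0,-0.0015],
    [-0.0005,0,-0.0015],
    [-0.0003,0,-0.001],
    [-0.0002,0,-0.0005],
    [0,0,0],
    [0,0,0]
  ],
  "angular": [
    [0,0,0],
    [0,0,0],
    [0,0,0],
    [0,0,0],
    [0,0,0],
    [0,0,0]
  ],
  "hand": [0,0,0,0,0,0]
}}

```text
time_s: 49.82
position: [0.3973, 0.1121, 0.1096]
orientation: [0.0, 0.023, 1.0, -0.0]
contact_force: [-1.8, -5.1, 0.3]
opening: 0.245
grasp_force: 30.0
```

Emit:
{"fn": "step_arm", "kwargs": {
  "offset": [
    [0,0,-0.0005],
    [0,0,-0.0005],
    [0,0,-0.0005],
    [0,0,0],
    [0,0,0]
  ],
  "angular": [
    [0,0,0],
    [0,0,0],
    [0,0,0],
    [0,0,0],
    [0,0,0]
  ],
  "hand": [0,0,0,0,0]
}}

```text
time_s: 50.45
position: [0.3969, 0.1122, 0.1079]
orientation: [-0.0, 0.023, 1.0, -0.0]
contact_force: [-4.6, -5.9, 1.3]
opening: 0.241
grasp_force: 30.0
```

Emit:
{"fn": "step_arm", "kwargs": {
  "offset": [
    [0,0,-0.0005],
    [0,0,-0.0005],
    [0,0,-0.0005],
    [0,0,-0.0005],
    [0,0,0]
  ],
  "angular": [
    [0,0,0],
    [0,0,0],
    [0,0,0],
    [0,0,0],
    [0,0,0]
  ],
  "hand": [0,0,0,0,0]
}}

```text
time_s: 51.08
position: [0.3973, 0.1122, 0.1069]
orientation: [0.0, 0.023, 1.0, -0.0]
contact_force: [-8.0, -7.6, 10.6]
opening: 0.239
grasp_force: 30.0
```

Run:
```python
from h import *
from knob import knob
import pickle
b=snap('side');b0=pickle.load(open('side0.pkl','rb'))
print(knob(b,(189,210)),knob(b0,(189,210)))
def blue(c):
    k=max(contours(c,(105,150,60),(128,255,255),100),key=cv2.contourArea); return cv2.boundingRect(k),cv2.contourArea(k)
print(blue(b),blue(b0)); a=snap('scene'); print(blue(a),blue(pickle.load(open('scene0.pkl','rb'))))
```

```text
[] [[187.7, 209.8, 103]]
((161, 361, 27, 23), 254.0) ((160, 361, 28, 23), 256.5)
((246, 173, 106, 61), 179.0) ((246, 170, 105, 65), 254.0)
```

Firm contact with the rim (10 N up): the flap is down. I'll release and withdraw straight up.

Emit:
{"fn": "step_arm", "kwargs": {
  "offset": [
    [0,0,0.0005],
    [0,0,0],
    [0,0,0],
    [0,0,0],
    [0,0,0],
    [0,0,0.03],
    [0,0,0.04],
    [0,0,0.04],
    [0,0,0.04],
    [0,0,0]
  ],
  "angular": [
    [0,0,0],
    [0,0,0],
    [0,0,0],
    [0,0,0],
    [0,0,0],
    [0,0,0],
    [0,0,0],
    [0,0,0],
    [0,0,0],
    [0,0,0]
  ],
  "hand": [0.55,0.55,0.55,0.55,0.55,0.55,0.55,0.55,0.55,0.55]
}}

```text
time_s: 52.42
position: [0.3979, 0.1125, 0.2593]
orientation: [0.002, 0.023, 1.0, 0.001]
contact_force: [-0.6, -0.1, -0.7]
opening: 0.553
grasp_force: 0.0
```

Run:
```python
from h import *
from knob import knob
import pickle
b=snap('side');b0=pickle.load(open('side0.pkl','rb'));a=snap('scene');a0=pickle.load(open('scene0.pkl','rb'))
print(knob(b,(189,210)),knob(b0,(189,210)),knob(a,(297,208)),knob(a0,(297,208)))
def blue(c,x0,y0,x1,y1):
    m=cv2.inRange(cv2.cvtColor(c['im'],cv2.COLOR_RGB2HSV),np.array((105,130,50)),np.array((128,255,255)))[y0:y1,x0:x1]; ys,xs=np.nonzero(m); return len(xs),xs.min()+x0,xs.max()+x0,ys.min()+y0,ys.max()+y0
print(blue(b,170,190,260,300),blue(b0,170,190,260,300)); print(blue(a,235,140,360,240),blue(a0,235,140,360,240))
# block in tray
w=snap('wrist'); g=cv2.cvtColor(a['im'],cv2.COLOR_RGB2GRAY)[135:185,200:275]; ys,xs=np.nonzero(g<45); print('block',len(xs),onz(a,[(xs.mean()+200,ys.mean()+135)],.125))
print(env.sense()['contact_force'],env.sense()['time_s'])
```

```text
[[187.6, 209.8, 104]] [[187.7, 209.8, 103]] [[296.7, 207.2, 62], [303.1, 215.3, 43]] [[291.4, 193.9, 69], [296.8, 207.3, 66]]
(307, np.int64(179), np.int64(246), np.int64(206), np.int64(285)) (347, np.int64(179), np.int64(247), np.int64(206), np.int64(286))
(538, np.int64(245), np.int64(351), np.int64(157), np.int64(234)) (526, np.int64(245), np.int64(351), np.int64(157), np.int64(234))
block 496 [[0.58017205 0.10822432 0.125     ]]
[-0.67457747 -1.05859222 -0.54314022] 52.575
```

The knob is back at exactly its starting pixel, so the flap is fully shut. Last, I check numerically that the block still lies in the tray.

Run:
```python
from h import *
a=snap('scene'); g=cv2.cvtColor(a['im'],cv2.COLOR_RGB2GRAY); m=(g<45).astype(np.uint8); m[:120]=0
n,l,st,ce=cv2.connectedComponentsWithStats(m)
for i in range(1,n):
    if st[i,4]>40 and 190<ce[i][0]<280 and 120<ce[i][1]<210: print(st[i],ce[i])
def box(cx,cy,hx,hy,z0,z1,yaw=-.025):
    r=np.array([[np.cos(yaw),-np.sin(yaw)],[np.sin(yaw),np.cos(yaw)]])
    P=[[*(np.array([cx,cy])+r@[sx*hx,sy*hy]),z] for z in (z0,z1) for sx in(-1,1) for sy in(-1,1)]
    q=proj(a,P); return q.min(0).round(1),q.max(0).round(1)
print('block exp',box(.606,.112,.0205,.033,.107,.133),'tray inner',box(.607,.112,.052,.046,.107,.118))
```

```text
[223 153  29  24 419] [237.43914081 164.04057279]
block exp (array([218.1, 143.3]), array([250. , 171.7])) tray inner (array([206.6, 139.7]), array([262. , 180.9]))
```

Emit:
{"fn": "step_arm", "kwargs": {
  "offset": [
    [0,0,0.03],
    [0.04,0,0.02],
    [0.04,0,0],
    [0.04,0,0],
    [0.04,0,0],
    [0.04,0,0],
    [0.04,0,0],
    [0.04,0,0],
    [0,0,0]
  ],
  "angular": [
    [0,0,0],
    [0,0,0],
    [0,0,0],
    [0,0,0],
    [0,0,0],
    [0,0,0],
    [0,0,0],
    [0,0,0],
    [0,0,0]
  ],
  "hand": [0.55,0.55,0.55,0.55,0.55,0.55,0.55,0.55,0.55]
}}

```text
time_s: 53.75
position: [0.6787, 0.1121, 0.3032]
orientation: [-0.002, 0.023, 1.0, -0.0]
contact_force: [-0.6, -0.9, -0.3]
opening: 0.55
grasp_force: 0.0
```

Run:
```python
from h import *
w=snap('wrist'); g=cv2.cvtColor(w['im'],cv2.COLOR_RGB2GRAY); m=(g<60).astype(np.uint8)
print(env.sense()['position'],proj(w,[[.606,.112,.133]]))
for k in cv2.findContours(m,cv2.RETR_EXTERNAL,cv2.CHAIN_APPROX_NONE)[0]:
    if cv2.contourArea(k)>150:
        r=cv2.minAreaRect(k); X=onz(w,np.vstack([[r[0]],cv2.boxPoints(r)]),.133)[:,:2].round(4)
        if .5<X[0,0]<.7 and 0<X[0,1]<.2: print(r,X.tolist())
```

```text
[0.67761548 0.11219006 0.30402077] [[251.07720193 103.67155312]]
((262.0, 78.0), (44.0, 68.0), 90.0) [[0.5828, 0.1236], [0.5618, 0.0925], [0.5647, 0.1562], [0.6045, 0.1557], [0.6015, 0.0898]]
((279.0, 24.0), (14.0, 22.0), 90.0) [[0.5367, 0.141], [0.5305, 0.1311], [0.5314, 0.1511], [0.543, 0.1509], [0.5421, 0.1307]]
```

The block was nudged about 25 mm but still lies flat inside the tray: footprint x 0.562-0.603, y 0.091-0.156, within the tray's inner area. Everything is in place, so I hand in.

```bash
python3 -c "
from plant import env
print(env.sign_off())"
```

```text
the job is handed in; nothing more can be done
None
```

I handed the job in: the block lies flat in the tray, both casts found (cream and blue-grey) are flat and side by side on the latched-down lift, and the flap is shut over them. On the way open the knob slipped from the grip at about 1.84 rad; the flap came to rest on the fingers and I eased it down to its stop.

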